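Hand-polish a batch of furniture feet under the in-use sign

ROBOT

A 7-joint arm with a two-finger parallel gripper is mounted at the origin on the work surface. World frame = base frame: x ahead of the robot, y to its left, z up, the work surface at z = 0. Lengths are in m, angles in degrees, forces in N, time in s.
With the tool pointing down it reaches from about 0.4 to 0.9 m from the base axis. Payload 5.5 kg.
Tool frame: the origin (TCP) lies midway between the tips of the shut fingers; the grasp point (between the pads) lies bot.grip_point_offset behind it (bot.grip_point_offset is the distance from the TCP to the grasp point, in m); z points along the fingers, y is the direction in which the jaws open and shut (so a half turn about z gives the same grasp; the last joint's range is limited). The gripper opens to 85 mm and grips with 20 to 120 N. Pads are 22 mm wide; open, the fingers measure 114 mm over their backs; the gripper's body (76 mm by 85 mm) begins 54 mm behind the grasp point. The pads swing forward as they close: fully open they stand 13 mm farther back than shut.
Start: joints at [-58.316, 28.699, -24.465, 88.831, 12.651, 65.22, -12.049], TCP at [0.186, 0.623, 0.231] pointing down, gripper open.
Joint ranges: [-164.97, 164.97], [-17.58, 116.51], [-87.97, 89.64], [11.32, 138.91], [-80.73, 260.73], [10.89, 115.49], [-147.41, 147.41]. Speed limits (degrees/s): [147.25, 147.25, 180, 180, 180, 180, 180].

INTERFACE

Orientations are given as [roll, pitch, yaw] about the fixed x, y, z axes, in that order (R = Rz(yaw) Ry(pitch) Rx(roll)).
In Python, from cell import bot gives the robot as it stands.
- The arm moves only by the tool drive_tool, never from a script. Its argument "commands" is a list of rows, each an object of numbers: "x", "y", "z": the shift along the tool's x, y, z in m; "wx", "wy", "wz": the turn, a rotation vector about the tool's x, y, z in rad. In form: [{"x": .., "y": .., "z": .., "wx": .., "wy": .., "wz": ..}, ...]. A call has 1 to 10 rows; each row shifts and turns the pose as measured when the row begins, along the tool's axes as they then stand; what a row does not reach is not made up. A row lasts 1/8 s, in which the tool goes at most 62.5 mm and 10.7 degrees, less where a joint would pass 70% of its speed; a pose out of reach is approached as far as the arm can. A call is refused whole if a number of a shift passes 0.0625 or a number of a turn 0.188, either way. A call with a gripper value outside its range is refused whole. "jaw" is the finger opening in m, from 0 to 0.0854, set as the call begins (left out, the last holds). The fingers move at their own pace and stop on an object; "squeeze" is the grip in N (left out, the last holds). Time passes only in rows, so rows that do not move let the fingers close. It gives the time, the measured TCP pose, the force and the opening at its end, in the units of the state.
- bot.read_state(): the state, without advancing time (a new reading comes with each control period).
- bot.capture(name): name is "side" or "top"; returns (picture, depth): 400x640x3 uint8, red, green, blue; 400x640 float32, m along the optical axis (not along the pixel's ray), 0 where there is no reading.
- bot.camera_model(name): a dict with "fx", "fy", "cx", "cy" (pixels), "R" (3x3) and "t" (3): a world point X has camera coordinates R X + t. Camera axes: x right, y down, z forward; pixel columns grow to the right and rows downward; lengths in m; the calibration is good to about 2 mm. A picture is of the moment at which its call begins. camera_model takes no time and is no camera call.
- bot.close_job(): hands the job in, once; it reports no verdict.
The state is a dict: "t": time; "q": joint angles; "qvel": joint speeds; "joint_efforts": joint torques, N m; "tcp_pos": TCP position; "ee_rot": TCP orientation; "ft_force": force on the tool from outside, world axes, zero at the start; "moment": the same for the moment, N m; "opening": finger opening in m.
Only numpy, scipy, OpenCV 4.12 (cv2) and the standard library are available. Lean on these libraries where they do the work, as an engineer would, in place of code of your own. Each camera call takes 0.05 s, during which the arm holds its last target. There are 200 camera calls.

TASK

Polish a batch of furniture feet: first spin the two-sided sign half a turn so that its red face shows squarely to the front of its base (the brass-strip side, away from the robot), next put every wooden foot from the table into the blue tub of ceramic balls, and only then stir with the orange-handled stick, its end down among the balls, three or more full rounds about halfway between the middle and the wall. After that stand the stick back in its block, and last of all spin the sign back so that green shows squarely to the front. Keep the feet and balls in the tub, and do not disturb the jar, glue bottle, tape measure or screwdriver.

Things in the scene. Friction and masses are not known exactly. Their poses are not given: they have to be found in the camera images.
- sign_base: fixed steel base plate of the revolving sign, 90 x 120 x 14 mm, with a post on its middle; origin under its centre, z up. Its own +x side, marked by a brass strip along the edge, is its front: it looks away from the robot, to the far side of the table (turned by up to 0.4 rad). Where it stands differs from start to start
- sign (a joint): angle of the sign about the upright axis over the middle of sign_base, rad, counter-clockwise from above positive. 0: green to the front of the base; +pi or -pi: red to the front. Turns either way (stops at +-2 pi) with slight friction (0.03 N m) and stays where left. 130 mm wide, 12 mm thick panel, from 75 to 160 mm above the table; its top edge is free to be pinched from above
- sign_green (a point): point 50 mm out in front of the middle of the green face, which carries a white disc (so 50 mm from the turning axis, 117 mm above the table)
- sign_red (a point): point 50 mm out in front of the middle of the red face, which carries a white bar
- tub: fixed round blue polishing tub, open on top: outer radius 126 mm at the foot, 136 mm at the rim, wall 5 mm, rim 80 mm above the table, inner floor 6 mm above it; origin under its centre
- stand: fixed dark wooden block 80 x 80 x 60 mm that holds the stirring stick upright in a square well 32 mm wide, open on top, whose floor is 12 mm above the table; origin under its centre
- stick: wooden stirring stick, 150 mm long, 70 g, standing in the stand at the start: orange square handle 24 x 24 mm from 90 to 150 mm above its lower end, round shaft 14 mm, knob 18 mm thick at its lower end. Origin at the lower end, z along the stick to the handle, x and y square to the handle faces
- foot0: wooden furniture foot, 55 mm tall, about 50 g: turned, with a round flange 46 mm across and 14 mm thick at the bottom and a round stem 32 mm thick from there to the top; it stands on its flange on the table. Origin under the centre of the flange, z along the stem. One to three of the four feet are there; the others are absent (None)
- foot1: furniture foot like foot0, or absent
- foot2: furniture foot like foot0, or absent
- foot3: furniture foot like foot0, or absent
- bead0: white ceramic polishing ball, 26 mm across, 15 g, lying in the tub; origin at its centre
- bead1: white ceramic polishing ball, 26 mm across, 15 g, lying in the tub; origin at its centre
- bead2: white ceramic polishing ball, 26 mm across, 15 g, lying in the tub; origin at its centre
- bead3: white ceramic polishing ball, 26 mm across, 15 g, lying in the tub; origin at its centre
- bead4: white ceramic polishing ball, 26 mm across, 15 g, lying in the tub; origin at its centre
- bead5: white ceramic polishing ball, 26 mm across, 15 g, lying in the tub; origin at its centre
- bead6: white ceramic polishing ball, 26 mm across, 15 g, lying in the tub; origin at its centre
- bead7: white ceramic polishing ball, 26 mm across, 15 g, lying in the tub; origin at its centre
- jar: bystander: amber jar, 56 mm thick, 80 mm tall, origin under its centre
- glue: bystander: white glue bottle, 60 mm thick, 160 mm tall, origin under its centre
- tape: bystander: yellow tape measure, 66 x 40 x 64 mm, origin under its centre
- driver: bystander: screwdriver lying on the table
There are look-alikes about, which are no part of the job. What is shaped like the foot3 but pink is not meant.

How it is judged:
By the outcome, as a careful person would: the job done as asked, in the order asked, and still so for the second after the job is handed in, with the robot touching nothing.
Of foot0, foot1, foot2, foot3 only 1 to 3 are there at a start; the rules pass over those that are not, and their reading is None.
At some moment in a run one of foot0, foot1, foot2, foot3 may be knocked a few centimetres aside while the robot is not near it.
Once in a run the grip may slacken for a moment while it holds something.
It also fails if it takes over 210 s, if anything falls off the work surface, if the arm or the gripper's body presses on something with over 40 N, if the wrist force passes 120 N, or if a joint passes its speed limit or range.

## Working session

There is one attempt and no reset: what is moved stays moved. The work goes in short steps, Python scripts to look and compute and a tool call to move; the robot and the scene stay as the last step left them, time stands still between calls to the robot, and variables do not carry over. Pictures are saved under pics/ and viewed, about 12 in all and at most 16, crops included, and the job is handed in when it is done.

Besides the shell and the picture viewer there is one more tool, called after "Request:" as name(argument=value, ...) on one line, values as JSON. drive_tool: Moves the arm, as the interface text tells. Its arguments: {"type":"object","properties":{"commands":{"type":"array","items":{"type":"object","properties":{"x":{"type":"number"},"y":{"type":"number"},"z":{"type":"number"},"wx":{"type":"number"},"wy":{"type":"number"},"wz":{"type":"number"}}}},"jaw":{"type":"number"},"squeeze":{"type":"number"}},"required":["commands"]}

```bash
mkdir -p pics; ls
cat > h.py <<'E'
import numpy as np, cv2
from cell import bot
def snap(n, fn=None):
    im,d=bot.capture(n)
    if fn: cv2.imwrite('pics/'+fn, im[:,:,::-1])
    return im,d
def world(n,u,v,z):  # ray onto plane z
    m=bot.camera_model(n);R=np.array(m['R']);t=np.array(m['t'])
    c=-R.T@t; r=R.T@np.array([(u-m['cx'])/m['fx'],(v-m['cy'])/m['fy'],1])
    return c+r*(z-c[2])/r[2]
def cloud(n,d):
    m=bot.camera_model(n);R=np.array(m['R']);t=np.array(m['t'])
    v,u=np.mgrid[:d.shape[0],:d.shape[1]]
    P=np.stack([(u-m['cx'])/m['fx']*d,(v-m['cy'])/m['fy']*d,d],-1)
    return (P-t)@R
def proj(n,X):
    m=bot.camera_model(n);p=np.array(m['R'])@np.array(X)+np.array(m['t'])
    return m['fx']*p[0]/p[2]+m['cx'],m['fy']*p[1]/p[2]+m['cy']
E
python3 - <<'E'
from h import *
print({k:np.round(v,3) if not isinstance(v,float) else v for k,v in bot.read_state().items()}, bot.grip_point_offset)
for n in('side','top'):
    snap(n,n+'0.png'); m=bot.camera_model(n); print(n,m['fx'],m['cx'],m['cy'],np.round(m['R'],3).tolist(),m['t'], -np.array(m['R']).T@m['t'])
E
```

```text
pics
{'t': 0.0, 'q': array([-58.314,  28.755, -24.455,  88.892,  12.651,  65.221, -12.05 ]), 'qvel': array([ 0.136, -0.014,  0.015,  0.045,  0.037,  0.077, -0.008]), 'joint_efforts': array([-0.0000e+00, -5.6950e+01, -5.8170e+00, -2.8095e+01,  1.0000e-02,
        1.2000e-02,  0.0000e+00]), 'tcp_pos': array([0.186, 0.622, 0.23 ]), 'ee_rot': array([-1.79886e+02, -4.00000e-03,  1.63399e+02]), 'ft_force': array([0.654, 0.178, 0.044]), 'moment': array([-0.038,  0.029, -0.   ]), 'opening': 0.08500676286407764} 0.0187
side 520.7331395186285 319.7813525752161 201.9896863136086 [[-0.998, -0.065, 0.018], [-0.051, 0.553, -0.832], [0.045, -0.831, -0.555]] [0.52985142 0.09948236 1.70394649] [0.45779484 1.39494846 1.01912491]
top 480.9303615904775 315.38512205804 206.65305367333423 [[0.005, -1.0, -0.001], [-0.992, -0.005, -0.129], [0.129, 0.002, -0.992]] [-0.01709338  0.53296926  1.30588254] [ 0.35954818 -0.01687995  1.36386136]
```

View pics/top0.png

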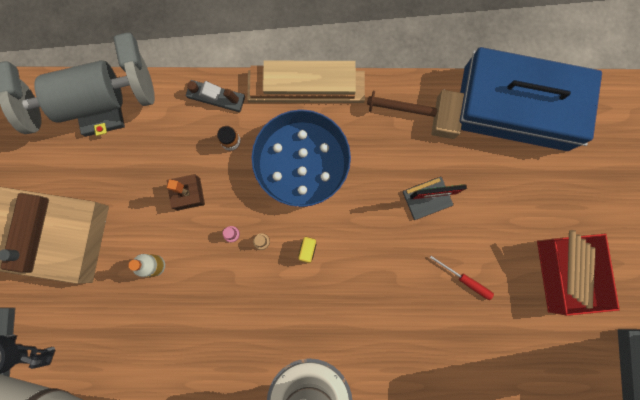

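View pics/side0.png

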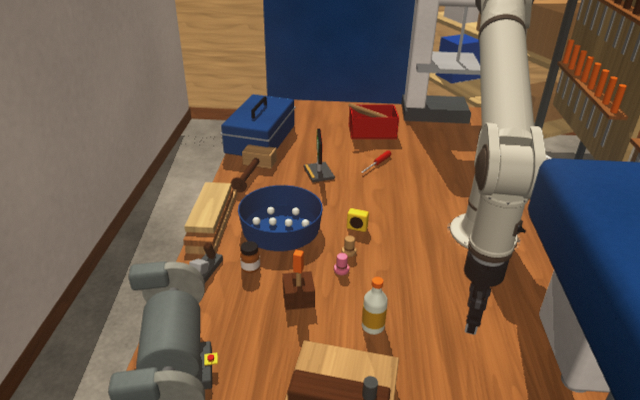

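Top view: the robot is at the bottom. Candidates for a wooden foot are the tan one at (261,241) and the pink look-alike at (231,233), which is excluded. The sign is at (434,195), the tub at (301,158), the stick at (178,185) in its block at (186,193), the jar at (228,137), the glue at (146,266), the tape at (308,250) and the screwdriver at (462,278). I'll check these in close crops and measure them.

Run:
```python
from h import *
im,d=snap('top'); P=cloud('top',d); im2,d2=snap('side'); P2=cloud('side',d2)
a=cv2.resize(im[160:280,160:300],None,fx=4,fy=4,interpolation=2)[:,:,::-1]
b=cv2.resize(im[160:240,390:480],None,fx=3,fy=3)[:,:,::-1]
c=cv2.resize(im2[230:310,270:370],None,fx=2.2,fy=2.2)[:,:,::-1]
W=np.zeros((520,800,3),np.uint8); W[:480,:560]=a; 
W[:240,560:800]=b[:,:240]; W[250:250+c.shape[0],560:560+c.shape[1]]=c
cv2.imwrite('pics/crop1.png',W)
def box(n,Pc,u0,u1,v0,v1,z0,z1):
    q=Pc[v0:v1,u0:u1].reshape(-1,3); q=q[(q[:,2]>z0)&(q[:,2]<z1)]
    if len(q)<5: print(n,len(q));return None
    r=cv2.minAreaRect((q[:,:2]*1000).astype(np.float32))
    print(n,len(q),'mean',np.round(q.mean(0),4),'rect',np.round(r[0],1),np.round(r[1],1),round(r[2],1),'zmax',q[:,2].max().round(3)); return q
box('foot top',P,248,275,228,252,.045,.07)
box('pink top',P,220,243,222,245,.045,.07)
box('stand top',P,160,210,170,215,.05,.068)
box('stick',P,160,210,170,215,.12,.2)
box('sign top',P,395,475,170,220,.14,.17)
box('sign base',P,395,475,170,220,.008,.02)
q=box('tub rim',P,240,360,100,215,.072,.09)
c=q[:,:2];A=np.c_[2*c,np.ones(len(c))];s=np.linalg.lstsq(A,(c**2).sum(1),rcond=None)[0];print('circle',s[:2],np.sqrt(s[2]+s[0]**2+s[1]**2))
box('jar',P,210,245,120,155,.07,.09);box('glue',P,125,165,250,280,.14,.18);box('tape',P,295,320,235,265,.05,.08);box('drv',P,425,498,250,305,.012,.05)
box('foot side',P2,338,360,234,254,.045,.07)
box('stick side',P2,285,310,245,275,.11,.2)
box('sign side top',P2,300,340,120,185,.15,.17);box('sign side base',P2,300,340,120,190,.01,.02)
box('beads',P,255,345,120,200,.02,.05)
```

```text
foot top 108 mean [0.438  0.1374 0.0555] rect [438.2 137.4] [27.3 29.9] 0.0 zmax 0.063
pink top 111 mean [0.4582 0.2221 0.0556] rect [458.3 222.5] [29.8 30.3] 64.3 zmax 0.063
stand top 652 mean [0.5687 0.3433 0.0606] rect [572.6 349.8] [81.9 81.3] 12.2 zmax 0.068
stick 141 mean [0.5703 0.346  0.1539] rect [571.8 349.2] [25.3 24.2] 79.7 zmax 0.17
sign top 322 mean [ 0.562  -0.3314  0.1585] rect [ 562.9 -332.9] [ 15.1 130.3] 6.5 zmax 0.169
sign base 938 mean [ 0.5573 -0.331   0.0147] rect [ 573.5 -353.4] [141.9 226.9] 0.6 zmax 0.02
tub rim 715 mean [0.6772 0.0271 0.0798] rect [664.1  26.8] [269.8 268.6] 29.3 zmax 0.088
circle [0.66306175 0.02609202] 0.13201765756927755
jar 267 mean [0.7257 0.2316 0.0807] rect [726.8 232.6] [48.9 48.2] 54.9 zmax 0.087
glue 118 mean [0.3692 0.4341 0.1595] rect [369.1 435.6] [27.4 25.9] 71.8 zmax 0.167
tape 334 mean [0.4135 0.0078 0.0637] rect [413.7   7.9] [39.5 65.5] 76.6 zmax 0.072
drv 412 mean [ 0.3256 -0.4427  0.022 ] rect [ 343.8 -418.9] [200.1  25.6] 55.1 zmax 0.032
foot side 83 mean [0.4368 0.1495 0.053 ] rect [440.  168.6] [99.2 30.8] 78.6 zmax 0.058
stick side 213 mean [0.5673 0.3558 0.1413] rect [567.7 350.9] [29.  24.4] 83.2 zmax 0.165
sign side top 69 mean [ 0.5585 -0.3262  0.1576] rect [ 558.8 -333. ] [ 14.4 132. ] 7.0 zmax 0.163
sign side base 307 mean [ 0.5579 -0.3234  0.014 ] rect [ 558.7 -331.5] [ 90.  132.8] 20.1 zmax 0.02
beads 1012 mean [0.69   0.0356 0.0314] rect [671.4  28.8] [230.8 248.8] 1.0 zmax 0.05
```

View pics/crop1.png

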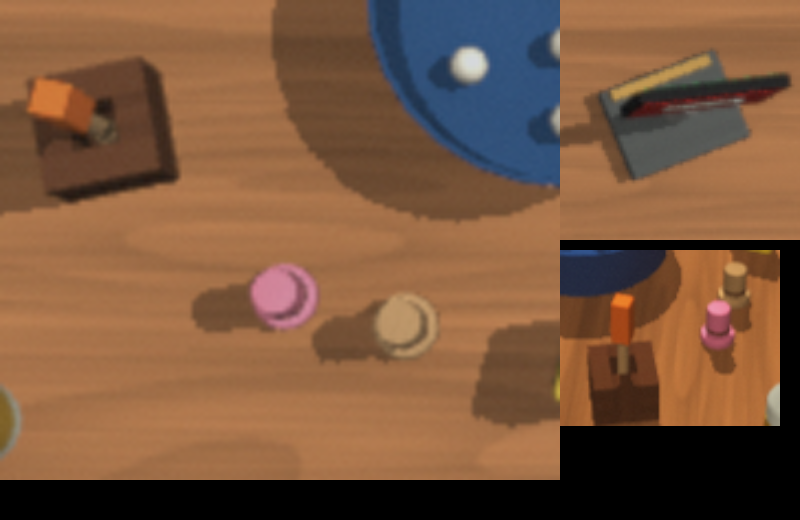

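The crop shows the tan wooden foot at top pixel (261,241) with the pink look-alike to its left. On the sign, the brass strip is at the upper left of the base and the red face looks towards the robot. The panel is turned slightly from square to the base. Next I'll measure the base yaw and write the move helper.

```bash
cat >> h.py <<'E'
from scipy.spatial.transform import Rotation as Ro
from scipy.linalg import logm, expm
def T(p,psi):
    M=np.eye(4);M[:3,:3]=Ro.from_euler('xyz',[180,0,psi],degrees=True).as_matrix();M[:3,3]=p;return M
def cur():
    s=bot.read_state();M=np.eye(4);M[:3,:3]=Ro.from_euler('xyz',s['ee_rot'],degrees=True).as_matrix();M[:3,3]=s['tcp_pos'];return M,s
def plan(p,psi,n=None,M=None):   # equal rows of a screw to the pose
    if M is None: M,_=cur()
    D=np.linalg.inv(M)@T(p,psi); L=np.real(logm(D))
    w=np.array([L[2,1],L[0,2],L[1,0]])
    if n is None: n=int(max(np.ceil(np.linalg.norm(D[:3,3])/.055),np.ceil(np.linalg.norm(w)/.18),1))
    E=expm(L/n); print(n,'rows of shift',np.round(E[:3,3],4),'turn',np.round(w/n,4)); return T(p,psi)
def st():
    s=bot.read_state();print('t',round(s['t'],2),'q',np.round(s['q'],0),'p',np.round(s['tcp_pos'],4),'rot',np.round(s['ee_rot'],1),'F',np.round(s['ft_force'],1),'op',round(s['opening'],4))
E
python3 - <<'E'
from h import *
im,d=snap('top'); P=cloud('top',d)
hsv=cv2.cvtColor(im,cv2.COLOR_RGB2HSV)
reg=np.zeros(im.shape[:2],bool);reg[165:225,395:475]=1
grey=reg&(hsv[:,:,1]<90)&(hsv[:,:,2]>50)
brass=reg&(hsv[:,:,0]>15)&(hsv[:,:,0]<30)&(hsv[:,:,1]>90)&(hsv[:,:,2]>150)
for n,m in(('grey',grey),('brass',brass)):
    k,l,s,c=cv2.connectedComponentsWithStats(m.astype(np.uint8)); i=1+s[1:,4].argmax(); v,u=np.nonzero(l==i)
    q=np.array([world('top',a,b,.014)[:2] for a,b in zip(u,v)])*1000
    r=cv2.minAreaRect(q.astype(np.float32)); e=np.linalg.eigh(np.cov(q.T))[1][:,1]
    print(n,len(q),np.round(r[0],1),np.round(r[1],1),round(r[2],1),'axis yaw of normal',np.degrees(np.arctan2(e[0],-e[1])))
    v,u=np.nonzero(l==i);q=np.array([world('top',a,b,.014)[:2] for a,b in zip(u,v)])*1000
m=(P[:,:,2]>.007)&(P[:,:,2]<.022)&reg; m|=brass|grey
k,l,s,c=cv2.connectedComponentsWithStats(m.astype(np.uint8)); i=1+s[1:,4].argmax(); v,u=np.nonzero(l==i)
q=np.array([world('top',a,b,.014)[:2] for a,b in zip(u,v)])*1000
print('all',len(q),[np.round(x,1) for x in cv2.minAreaRect(q.astype(np.float32))])
q=P[reg&(P[:,:,2]>.15)&(P[:,:,2]<.17)]; e=np.linalg.eigh(np.cov(q[:,:2].T))[1][:,1];print('panel normal yaw',np.degrees(np.arctan2(e[0],-e[1])))
plan([.561,-.333,.231],96.5); st()
E
```

```text
grey 801 [ 563.2 -334.5] [ 87.5 125.3] 21.1 axis yaw of normal -172.43524646289737
brass 106 [ 598.6 -320.7] [ 8.7 98.4] 20.9 axis yaw of normal -158.9488157698603
all 1115 [array([ 562.5, -333.4]), array([ 93.5, 130.9]), np.float64(21.6)]
panel normal yaw -173.0296022061453
19 rows of shift [-0.0537 -0.0198  0.    ] turn [-0.      0.      0.0615]
t 0.25 q [-58.  29. -24.  89.  13.  65. -12.] p [0.1857 0.6226 0.2308] rot [-179.9   -0.   163.4] F [-0.5  0.   0.2] op 0.085
```

Request:
drive_tool(commands=[{"x": -0.054, "y": -0.02, "wz": 0.0615}, {"x": -0.054, "y": -0.02, "wz": 0.0615}, {"x": -0.054, "y": -0.02, "wz": 0.0615}, {"x": -0.054, "y": -0.02, "wz": 0.0615}, {"x": -0.054, "y": -0.02, "wz": 0.0615}, {"x": -0.054, "y": -0.02, "wz": 0.0615}, {"x": -0.054, "y": -0.02, "wz": 0.0615}, {"x": -0.054, "y": -0.02, "wz": 0.0615}, {"x": -0.054, "y": -0.02, "wz": 0.0615}, {"x": -0.054, "y": -0.02, "wz": 0.0615}], jaw=0.085)

```text
validation failed for argument at $.co...
```

Request:
drive_tool(commands=[{"x": -0.054, "y": -0.02, "wz": 0.0615}, {"x": -0.054, "y": -0.02, "wz": 0.0615}, {"x": -0.054, "y": -0.02, "wz": 0.0615}, {"x": -0.054, "y": -0.02, "wz": 0.0615}, {"x": -0.054, "y": -0.02, "wz": 0.0615}, {"x": -0.054, "y": -0.02, "wz": 0.0615}, {"x": -0.054, "y": -0.02, "wz": 0.0615}, {"x": -0.054, "y": -0.02, "wz": 0.0615}])

```text
validation failed for argument at $.co...
```

Run:
```python
from h import *
st(); plan([.5627,-.3335,.225],96.9)
```

```text
t 0.25 q [-58.  29. -24.  89.  13.  65. -12.] p [0.1857 0.6226 0.2308] rot [-179.9   -0.   163.4] F [-0.5  0.   0.2] op 0.085
19 rows of shift [-0.0537 -0.0199  0.0003] turn [-0.      0.      0.0611]
```

Request:
drive_tool(commands=[{"x": -0.054, "y": -0.02, "z": 0, "wx": 0, "wy": 0, "wz": 0.0615}, {"x": -0.054, "y": -0.02, "z": 0, "wx": 0, "wy": 0, "wz": 0.0615}, {"x": -0.054, "y": -0.02, "z": 0, "wx": 0, "wy": 0, "wz": 0.0615}, {"x": -0.054, "y": -0.02, "z": 0, "wx": 0, "wy": 0, "wz": 0.0615}, {"x": -0.054, "y": -0.02, "z": 0, "wx": 0, "wy": 0, "wz": 0.0615}, {"x": -0.054, "y": -0.02, "z": 0, "wx": 0, "wy": 0, "wz": 0.0615}, {"x": -0.054, "y": -0.02, "z": 0, "wx": 0, "wy": 0, "wz": 0.0615}, {"x": -0.054, "y": -0.02, "z": 0, "wx": 0, "wy": 0, "wz": 0.0615}, {"x": -0.054, "y": -0.02, "z": 0, "wx": 0, "wy": 0, "wz": 0.0615}, {"x": -0.054, "y": -0.02, "z": 0, "wx": 0, "wy": 0, "wz": 0.0615}], jaw=0.085)

```text
t: 1.5
tcp_pos: [0.5328, 0.1622, 0.2288]
ee_rot: [179.9, -0.2, 127.7]
ft_force: [1.1, -0.4, -0.1]
opening: 0.0852
```

Request:
drive_tool(commands=[{"x": -0.054, "y": -0.02, "z": 0, "wx": 0, "wy": 0, "wz": 0.0615}, {"x": -0.054, "y": -0.02, "z": 0, "wx": 0, "wy": 0, "wz": 0.0615}, {"x": -0.054, "y": -0.02, "z": 0, "wx": 0, "wy": 0, "wz": 0.0615}, {"x": -0.054, "y": -0.02, "z": 0, "wx": 0, "wy": 0, "wz": 0.0615}, {"x": -0.054, "y": -0.02, "z": 0, "wx": 0, "wy": 0, "wz": 0.0615}, {"x": -0.054, "y": -0.02, "z": 0, "wx": 0, "wy": 0, "wz": 0.0615}, {"x": -0.054, "y": -0.02, "z": 0, "wx": 0, "wy": 0, "wz": 0.0615}, {"x": -0.054, "y": -0.02, "z": 0, "wx": 0, "wy": 0, "wz": 0.0615}])

```text
t: 2.5
tcp_pos: [0.5724, -0.3057, 0.2271]
ee_rot: [179.8, -0.3, 98.8]
ft_force: [1.0, 0.2, 0.5]
opening: 0.085
```

Run:
```python
from h import *
st(); plan([.5627,-.3335,.225],96.9)
```

```text
t 2.5 q [19. 27.  9. 90. -5. 63. 38.] p [ 0.5724 -0.3057  0.2271] rot [179.8  -0.3  98.8] F [1.  0.2 0.5] op 0.085
1 rows of shift [-0.026  -0.0138  0.0019] turn [ 0.0035 -0.0046  0.0324]
```

Request:
drive_tool(commands=[{"x": -0.026, "y": -0.014, "z": 0.002, "wx": 0.0035, "wy": -0.0045, "wz": 0.0325}, {"x": 0, "y": 0, "z": 0.035, "wx": 0, "wy": 0, "wz": 0}, {"x": 0, "y": 0, "z": 0, "wx": 0, "wy": 0, "wz": 0}])

```text
t: 2.88
tcp_pos: [0.559, -0.3407, 0.1888]
ee_rot: [-179.9, 0.1, 96.3]
ft_force: [0.5, 0.6, 0.0]
opening: 0.0851
```

Run:
```python
from h import *
st(); plan([.5627,-.3335,.131],96.9)
```

```text
t 2.88 q [22. 30. 10. 91. -5. 60. 40.] p [ 0.559  -0.3407  0.1888] rot [-1.799e+02  1.000e-01  9.630e+01] F [0.5 0.6 0. ] op 0.0851
2 rows of shift [0.0034 0.0023 0.0289] turn [-0.001   0.001  -0.0053]
```

Request:
drive_tool(commands=[{"x": 0.0035, "y": 0.0025, "z": 0.029, "wx": 0, "wy": 0.001, "wz": -0.005}, {"x": 0.003, "y": 0.0025, "z": 0.028, "wx": 0, "wy": 0.001, "wz": -0.005}, {"x": 0, "y": 0, "z": 0, "wx": 0, "wy": 0, "wz": 0}])

```text
t: 3.25
tcp_pos: [0.5671, -0.3308, 0.135]
ee_rot: [179.8, 0.0, 97.2]
ft_force: [0.2, -0.2, 0.8]
opening: 0.0846
```

Run:
```python
from h import *
st(); plan([.5627,-.3335,.131],96.9)
snap('side','side1.png')
```

```text
t 3.25 q [21. 33.  9. 93. -6. 54. 40.] p [ 0.5671 -0.3308  0.135 ] rot [179.8   0.   97.2] F [ 0.2 -0.2  0.8] op 0.0846
1 rows of shift [-0.0021 -0.0047  0.004 ] turn [0.0031 0.0007 0.0049]
```

Request:
drive_tool(commands=[{"x": -0.002, "y": -0.0045, "z": 0.004, "wx": 0.003, "wy": 0, "wz": 0.005}, {"x": 0, "y": 0, "z": 0, "wx": 0, "wy": 0, "wz": 0}])

```text
t: 3.55
tcp_pos: [0.5655, -0.335, 0.1359]
ee_rot: [179.7, 0.3, 96.9]
ft_force: [-0.9, 0.8, 0.6]
opening: 0.0851
```

Request:
drive_tool(commands=[{"x": 0, "y": 0, "z": 0, "wx": 0, "wy": 0, "wz": 0}, {"x": 0, "y": 0, "z": 0, "wx": 0, "wy": 0, "wz": 0}, {"x": 0, "y": 0, "z": 0, "wx": 0, "wy": 0, "wz": 0}, {"x": 0, "y": 0, "z": 0, "wx": 0, "wy": 0, "wz": 0}, {"x": 0, "y": 0, "z": 0, "wx": 0, "wy": 0, "wz": 0}, {"x": 0, "y": 0, "z": 0, "wx": 0, "wy": 0, "wz": 0}], jaw=0, squeeze=40)

```text
t: 4.3
tcp_pos: [0.5619, -0.3365, 0.138]
ee_rot: [180.0, 0.3, 96.8]
ft_force: [0.1, 0.6, 0.4]
opening: 0.0106
```

Run:
```python
from h import *
st(); st(); plan([.5627,-.3335,.131],-68.9,n=18)
```

```text
t 4.3 q [22. 33.  9. 94. -6. 54. 40.] p [ 0.5619 -0.3365  0.138 ] rot [180.    0.3  96.8] F [0.1 0.6 0.4] op 0.0106
t 4.3 q [22. 33.  9. 94. -6. 54. 40.] p [ 0.5619 -0.3365  0.138 ] rot [180.    0.3  96.8] F [0.1 0.6 0.4] op 0.0106
18 rows of shift [ 0.0001 -0.0002  0.0004] turn [ 0.0004 -0.      0.1607]
```

Request:
drive_tool(commands=[{"x": 0, "y": 0, "z": 0.0005, "wx": 0, "wy": 0, "wz": 0.16}, {"x": 0, "y": 0, "z": 0.0005, "wx": 0, "wy": 0, "wz": 0.16}, {"x": 0, "y": 0, "z": 0.0005, "wx": 0, "wy": 0, "wz": 0.16}, {"x": 0, "y": 0, "z": 0.0005, "wx": 0, "wy": 0, "wz": 0.16}, {"x": 0, "y": 0, "z": 0.0005, "wx": 0, "wy": 0, "wz": 0.16}, {"x": 0, "y": 0, "z": 0.0005, "wx": 0, "wy": 0, "wz": 0.16}])

```text
t: 5.05
tcp_pos: [0.5595, -0.3356, 0.138]
ee_rot: [-180.0, 0.2, 40.1]
ft_force: [-2.6, 1.8, 5.0]
opening: 0.011
```

Run:
```python
from h import *
st(); plan([.5627,-.3335,.135],-68.9)
```

```text
t 5.05 q [ 12.  34.  23.  94. -15.  55. -10.] p [ 0.5595 -0.3356  0.138 ] rot [-180.     0.2   40.1] F [-2.6  1.8  5. ] op 0.011
11 rows of shift [ 0.0003 -0.0003  0.0003] turn [0.0002 0.0003 0.173 ]
```

Request:
drive_tool(commands=[{"x": 0.0005, "y": -0.0005, "z": 0, "wx": 0, "wy": 0, "wz": 0.17}, {"x": 0.0005, "y": -0.0005, "z": 0, "wx": 0, "wy": 0, "wz": 0.17}, {"x": 0, "y": 0, "z": 0, "wx": 0, "wy": 0, "wz": 0.17}, {"x": 0, "y": 0, "z": 0, "wx": 0, "wy": 0, "wz": 0.17}, {"x": 0, "y": 0, "z": 0, "wx": 0, "wy": 0, "wz": 0.17}, {"x": 0, "y": 0, "z": 0, "wx": 0, "wy": 0, "wz": 0.17}])

```text
t: 5.8
tcp_pos: [0.5589, -0.3328, 0.138]
ee_rot: [179.9, 0.3, -20.1]
ft_force: [-0.6, 1.2, 1.3]
opening: 0.0111
```

Run:
```python
from h import *
st(); plan([.5627,-.3335,.135],-68.9)
```

```text
t 5.8 q [  3.  37.  37.  95. -25.  57. -62.] p [ 0.5589 -0.3328  0.138 ] rot [179.9   0.3 -20.1] F [-0.6  1.2  1.3] op 0.0111
5 rows of shift [ 0.0007 -0.0004  0.0006] turn [0.0008 0.0009 0.1702]
```

Request:
drive_tool(commands=[{"x": 0.0005, "y": -0.0005, "z": 0.0005, "wx": 0, "wy": 0, "wz": 0.17}, {"x": 0.0005, "y": -0.0005, "z": 0.0005, "wx": 0, "wy": 0, "wz": 0.17}, {"x": 0.0005, "y": -0.0005, "z": 0, "wx": 0, "wy": 0, "wz": 0.17}, {"x": 0.0005, "y": 0, "z": 0, "wx": 0, "wy": 0, "wz": 0.17}, {"x": 0, "y": 0, "z": 0, "wx": 0, "wy": 0, "wz": 0.12}, {"x": 0, "y": 0, "z": 0, "wx": 0, "wy": 0, "wz": 0}])

```text
t: 6.55
tcp_pos: [0.5604, -0.3312, 0.138]
ee_rot: [179.6, 0.3, -67.4]
ft_force: [-2.4, 0.6, 0.9]
opening: 0.0109
```

```bash
cat >> h.py <<'E'
def panel():
    im,d=snap('top'); P=cloud('top',d); q=P[165:230,390:480].reshape(-1,3); q=q[(q[:,2]>.150)&(q[:,2]<.166)]
    e=np.linalg.eigh(np.cov(q[:,:2].T))[1][:,1]; r=cv2.minAreaRect((q[:,:2]*1000).astype(np.float32))
    print('panel n',len(q),'yaw',np.degrees(np.arctan2(e[0],-e[1])).round(1),[np.round(x,1) for x in r]); return im
E
python3 - <<'E'
from h import *
st(); st(); plan([.5627,-.3335,.135],-68.9)
panel()
E
```

```text
t 6.55 q [  -4.   41.   48.   94.  -34.   60. -103.] p [ 0.5604 -0.3312  0.138 ] rot [179.6   0.3 -67.4] F [-2.4  0.6  0.9] op 0.0109
t 6.55 q [  -4.   41.   48.   94.  -34.   60. -103.] p [ 0.5604 -0.3312  0.138 ] rot [179.6   0.3 -67.4] F [-2.4  0.6  0.9] op 0.0109
1 rows of shift [ 0.003  -0.0012  0.003 ] turn [0.0074 0.0056 0.0266]
panel n 0 yaw nan [array([0., 0.]), array([0., 0.]), np.float64(0.0)]
  avg = a.mean(axis, **keepdims_kw)
  ret = um.true_divide(
h.py:35: RuntimeWarning: Degrees of freedom <= 0 for slice
  e=np.linalg.eigh(np.cov(q[:,:2].T))[1][:,1]; r=cv2.minAreaRect((q[:,:2]*1000).astype(np.float32))
  c *= np.true_divide(1, fact)
  c *= np.true_divide(1, fact)
```

Request:
drive_tool(commands=[{"x": 0, "y": 0, "z": 0, "wx": 0.004, "wy": 0, "wz": 0.027}, {"x": 0, "y": 0, "z": 0, "wx": 0, "wy": 0, "wz": 0}, {"x": 0, "y": 0, "z": 0, "wx": 0, "wy": 0, "wz": 0}])

```text
t: 6.98
tcp_pos: [0.5605, -0.3312, 0.138]
ee_rot: [179.8, 0.3, -68.7]
ft_force: [-1.4, -0.3, 1.2]
opening: 0.0111
```

Run:
```python
from h import *
st(); plan([.5627,-.3335,.135],-68.9)
```

```text
t 6.97 q [  -4.   41.   48.   95.  -35.   60. -104.] p [ 0.5605 -0.3312  0.138 ] rot [179.8   0.3 -68.7] F [-1.4 -0.3  1.2] op 0.0111
1 rows of shift [ 0.003  -0.0012  0.003 ] turn [0.0026 0.0059 0.0027]
```

Open, rise, and swing out towards the foot, then check.

Request:
drive_tool(commands=[{"x": 0, "y": 0, "z": 0, "wx": 0, "wy": 0, "wz": 0}, {"x": 0, "y": 0, "z": 0, "wx": 0, "wy": 0, "wz": 0}, {"x": 0, "y": 0, "z": 0, "wx": 0, "wy": 0, "wz": 0}, {"x": 0, "y": 0, "z": 0, "wx": 0, "wy": 0, "wz": 0}, {"x": 0, "y": 0, "z": -0.03, "wx": 0, "wy": 0, "wz": 0}, {"x": 0, "y": 0, "z": -0.05, "wx": 0, "wy": 0, "wz": 0}, {"x": 0, "y": 0, "z": -0.04, "wx": 0, "wy": 0, "wz": 0}, {"x": 0, "y": 0, "z": 0, "wx": 0, "wy": 0, "wz": 0}], jaw=0.085)

```text
t: 7.98
tcp_pos: [0.5614, -0.3311, 0.26]
ee_rot: [179.8, 0.4, -68.7]
ft_force: [-0.3, -0.0, -0.6]
opening: 0.0848
```

Run:
```python
from h import *
st(); plan([.438,.137,.23],20)
```

```text
t 7.97 q [  -7.   35.   53.   88.  -29.   72. -108.] p [ 0.5614 -0.3311  0.26  ] rot [179.8   0.4 -68.7] F [-0.3 -0.  -0.6] op 0.0848
9 rows of shift [-0.0413 -0.0428  0.0035] turn [-0.0003  0.0009 -0.1719]
```

Request:
drive_tool(commands=[{"x": 0, "y": 0, "z": 0, "wx": 0, "wy": 0, "wz": -0.17}, {"x": 0, "y": 0, "z": 0, "wx": 0, "wy": 0, "wz": -0.17}, {"x": 0, "y": 0, "z": 0, "wx": 0, "wy": 0, "wz": -0.17}, {"x": 0, "y": 0, "z": 0, "wx": 0, "wy": 0, "wz": -0.17}, {"x": 0, "y": 0, "z": 0, "wx": 0, "wy": 0, "wz": -0.17}, {"x": 0, "y": 0, "z": 0, "wx": 0, "wy": 0, "wz": -0.17}, {"x": 0, "y": 0, "z": 0, "wx": 0, "wy": 0, "wz": 0}])

```text
t: 8.85
tcp_pos: [0.559, -0.3281, 0.2532]
ee_rot: [-179.5, 0.8, -8.4]
ft_force: [0.4, 0.3, -0.3]
opening: 0.085
```

Run:
```python
from h import *
st(); plan([.438,.137,.23],80)
```

```text
t 8.85 q [  1.  30.  39.  89. -20.  69. -55.] p [ 0.559  -0.3281  0.2532] rot [-179.5    0.8   -8.4] F [ 0.4  0.3 -0.3] op 0.085
9 rows of shift [ 0.0166 -0.0566  0.0028] turn [-0.002   0.0006 -0.1714]
```

Request:
drive_tool(commands=[{"x": 0.0165, "y": -0.0565, "z": 0.003, "wx": -0.002, "wy": 0, "wz": -0.17}, {"x": 0.0165, "y": -0.0565, "z": 0.003, "wx": -0.002, "wy": 0, "wz": -0.17}, {"x": 0.0165, "y": -0.0565, "z": 0.003, "wx": -0.002, "wy": 0, "wz": -0.17}, {"x": 0.0165, "y": -0.0565, "z": 0.003, "wx": -0.002, "wy": 0, "wz": -0.17}, {"x": 0.0165, "y": -0.0565, "z": 0.003, "wx": -0.002, "wy": 0, "wz": -0.17}, {"x": 0, "y": 0, "z": 0, "wx": 0, "wy": 0, "wz": 0}])

```text
t: 9.6
tcp_pos: [0.5833, -0.0349, 0.2338]
ee_rot: [-179.4, 0.7, 40.4]
ft_force: [0.0, -0.8, -0.2]
opening: 0.0851
```

Run:
```python
from h import *
st(); im=panel()
d=bot.capture('top')[1];P=cloud('top',d)
hsv=cv2.cvtColor(im,cv2.COLOR_RGB2HSV)
b=cv2.resize(im[160:240,390:480],None,fx=4,fy=4)[:,:,::-1]
im2,d2=snap('side')
c=cv2.resize(im2[115:195,270:370],None,fx=4,fy=4)[:,:,::-1]
W=np.zeros((320,780,3),np.uint8);W[:,:360]=b;W[:,370:770]=c;cv2.imwrite('pics/sign1.png',W)
cv2.imwrite('pics/top1.png',im[:,:,::-1])
q=P[225:255,245:280].reshape(-1,3);q=q[(q[:,2]>.045)&(q[:,2]<.07)];print(len(q),q.mean(0) if len(q) else '')
plan([.438,.137,.23],80)
```

```text
t 9.6 q [-19.  22.  26.  99. -10.  62. -40.] p [ 0.5833 -0.0349  0.2338] rot [-179.4    0.7   40.4] F [ 0.  -0.8 -0.2] op 0.0851
panel n 277 yaw -158.6 [array([ 563.1, -332.7]), array([ 14.3, 129.4]), np.float64(21.3)]
109 [0.43777297 0.13710962 0.05522218]
5 rows of shift [ 0.0137 -0.0453  0.001 ] turn [-0.002   0.0023 -0.1404]
```

View pics/sign1.png

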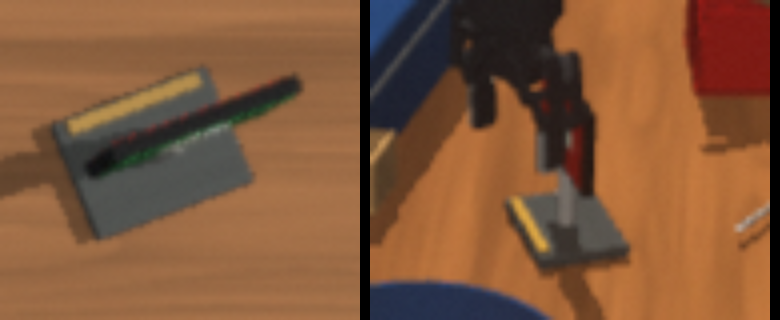

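In the top crop the panel is parallel to the brass strip, with red towards the strip and green towards the robot. Panel yaw is 21.4° against about 21.1° for the base. Next is the foot, still at (0.438, 0.137).

Request:
drive_tool(commands=[{"x": 0.0135, "y": -0.0455, "z": 0.001, "wx": -0.002, "wy": 0.002, "wz": -0.14}, {"x": 0.0135, "y": -0.0455, "z": 0.001, "wx": -0.002, "wy": 0.002, "wz": -0.14}, {"x": 0.0135, "y": -0.0455, "z": 0.001, "wx": -0.002, "wy": 0.002, "wz": -0.14}, {"x": 0.0135, "y": -0.0455, "z": 0.001, "wx": -0.002, "wy": 0.002, "wz": -0.14}, {"x": 0.0135, "y": -0.0455, "z": 0.001, "wx": -0.002, "wy": 0.002, "wz": -0.14}, {"x": 0, "y": 0, "z": 0, "wx": 0, "wy": 0, "wz": 0}])

```text
t: 10.5
tcp_pos: [0.4384, 0.1282, 0.2287]
ee_rot: [179.8, 0.4, 78.9]
ft_force: [0.4, -0.8, 0.4]
opening: 0.0853
```

Run:
```python
from h import *
st(); plan([.438,.137,.12],80)
```

```text
t 10.5 q [-34.   7.  15. 117.  -2.  56. -29.] p [0.4384 0.1282 0.2287] rot [179.8   0.4  78.9] F [ 0.4 -0.8  0.4] op 0.0853
2 rows of shift [ 0.0045 -0.0012  0.0543] turn [ 0.0017  0.0032 -0.0092]
```

Request:
drive_tool(commands=[{"x": 0.0045, "y": -0.001, "z": 0.054, "wx": 0.0015, "wy": 0.003, "wz": -0.009}, {"x": 0.0045, "y": -0.001, "z": 0.054, "wx": 0.0015, "wy": 0.003, "wz": -0.009}, {"x": 0, "y": 0, "z": 0, "wx": 0, "wy": 0, "wz": 0}])

```text
t: 10.88
tcp_pos: [0.4452, 0.1318, 0.1205]
ee_rot: [179.5, -0.1, 78.9]
ft_force: [-0.7, -0.4, 0.6]
opening: 0.0848
```

Run:
```python
from h import *
st(); plan([.438,.137,.023],80)
im,d=snap('top');P=cloud('top',d);q=P[225:255,235:290].reshape(-1,3);q=q[(q[:,2]>.045)&(q[:,2]<.062)];print(len(q),q.mean(0) if len(q) else '')
```

```text
t 10.88 q [-32.  17.  14. 122.  -6.  41. -25.] p [0.4452 0.1318 0.1205] rot [ 1.795e+02 -1.000e-01  7.890e+01] F [-0.7 -0.4  0.6] op 0.0848
2 rows of shift [ 0.0018 -0.0043  0.0487] turn [ 0.004  -0.0006 -0.0092]
1 [0.43590516 0.12293056 0.04782414]
```

Request:
drive_tool(commands=[{"x": 0.0035, "y": -0.007, "z": 0.03, "wx": 0.007, "wy": 0, "wz": -0.015}, {"x": 0, "y": -0.001, "z": 0.03, "wx": 0, "wy": 0, "wz": 0}, {"x": 0, "y": 0, "z": 0, "wx": 0, "wy": 0, "wz": 0}])

```text
t: 11.3
tcp_pos: [0.4494, 0.1358, 0.0686]
ee_rot: [179.1, -0.5, 79.2]
ft_force: [-0.5, 0.7, 0.5]
opening: 0.0848
```

Run:
```python
from h import *
st(); plan([.438,.137,.023],80)
```

```text
t 11.3 q [-31.  23.  12. 123.  -9.  34. -23.] p [0.4494 0.1358 0.0686] rot [179.1  -0.5  79.2] F [-0.5  0.7  0.5] op 0.0848
1 rows of shift [-0.0014 -0.0122  0.0454] turn [ 0.0163 -0.0088 -0.0139]
```

Request:
drive_tool(commands=[{"x": -0.001, "y": -0.012, "z": 0.015, "wx": 0.016, "wy": -0.009, "wz": -0.014}, {"x": 0, "y": 0, "z": 0, "wx": 0, "wy": 0, "wz": 0}])

```text
t: 11.55
tcp_pos: [0.4403, 0.1374, 0.0561]
ee_rot: [179.8, -0.1, 79.9]
ft_force: [0.3, -0.3, -0.6]
opening: 0.0853
```

Run:
```python
from h import *
st(); plan([.438,.137,.023],80)
```

```text
t 11.55 q [-31.  24.  12. 124.  -9.  33. -23.] p [0.4403 0.1374 0.0561] rot [ 1.798e+02 -1.000e-01  7.990e+01] F [ 0.3 -0.3 -0.6] op 0.0853
1 rows of shift [-0.0009 -0.0023  0.0331] turn [ 0.0042 -0.0022 -0.0014]
```

Request:
drive_tool(commands=[{"x": -0.001, "y": -0.005, "z": 0.017, "wx": 0.006, "wy": -0.002, "wz": 0}, {"x": 0, "y": -0.002, "z": 0.015, "wx": 0.003, "wy": 0, "wz": 0}, {"x": 0, "y": 0, "z": 0, "wx": 0, "wy": 0, "wz": 0}])

```text
t: 11.92
tcp_pos: [0.4337, 0.1383, 0.0231]
ee_rot: [-179.8, -0.1, 79.9]
ft_force: [0.7, 0.4, 0.8]
opening: 0.0848
```

Run:
```python
from h import *
st(); plan([.438,.137,.023],80)
im2,d2=snap('side')
cv2.imwrite('pics/grasp1.png',cv2.resize(im2[190:290,280:420],None,fx=4,fy=4)[:,:,::-1])
```

```text
t 11.93 q [-30.  28.  10. 125. -10.  29. -21.] p [0.4337 0.1383 0.0231] rot [-1.798e+02 -1.000e-01  7.990e+01] F [0.7 0.4 0.8] op 0.0848
1 rows of shift [-0.0005  0.0044  0.0001] turn [-0.0036 -0.0014 -0.0013]
```

View pics/grasp1.png

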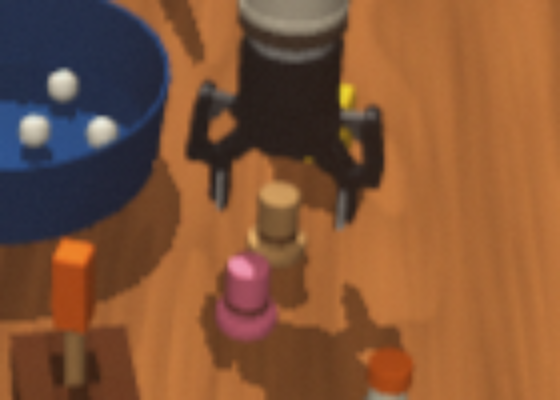

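The fingers straddle the tan foot at crop (277,220), with the pink one nearer the camera at (247,290). I'll check whether the foot has shifted before closing.

Run:
```python
from h import *
for X in([.438,.137,.055],[.438,.137,.0],[.4337,.1383,.036]):
    u,v=proj('side',X); print(X,'crop',(u-280)*4,(v-190)*4)
im,d=snap('side');P=cloud('side',d)
hsv=cv2.cvtColor(im,cv2.COLOR_RGB2HSV)[230:258,340:360]
q=P[230:258,340:360].reshape(-1,3);m=(q[:,2]>.053)&(q[:,2]<.058);print(m.sum(),q[m].mean(0))
```

```text
[0.438, 0.137, 0.055] crop 271.08478601420643 189.38699123748756
[0.438, 0.137, 0.0] crop 267.7079207176114 245.89444436816507
[0.4337, 0.1383, 0.036] crop 275.5067958960901 210.5115718473478
60 [0.44081997 0.17314315 0.05468292]
```

Request:
drive_tool(commands=[{"x": 0, "y": 0, "z": 0, "wx": 0, "wy": 0, "wz": 0}, {"x": 0, "y": 0, "z": 0, "wx": 0, "wy": 0, "wz": 0}, {"x": 0, "y": 0, "z": 0, "wx": 0, "wy": 0, "wz": 0}, {"x": 0, "y": 0, "z": 0, "wx": 0, "wy": 0, "wz": 0}, {"x": 0, "y": 0, "z": 0, "wx": 0, "wy": 0, "wz": 0}, {"x": 0, "y": 0, "z": 0, "wx": 0, "wy": 0, "wz": 0}], jaw=0, squeeze=50)

```text
t: 12.78
tcp_pos: [0.4357, 0.1387, 0.0249]
ee_rot: [-180.0, -0.2, 79.9]
ft_force: [-0.3, -0.0, -0.1]
opening: 0.0308
```

Request:
drive_tool(commands=[{"x": 0, "y": 0, "z": -0.03, "wx": 0, "wy": 0, "wz": 0}, {"x": 0, "y": 0, "z": -0.05, "wx": 0, "wy": 0, "wz": 0}, {"x": 0, "y": 0, "z": -0.05, "wx": 0, "wy": 0, "wz": 0}, {"x": 0, "y": 0, "z": 0, "wx": 0, "wy": 0, "wz": 0}])

```text
t: 13.28
tcp_pos: [0.435, 0.138, 0.1577]
ee_rot: [-179.9, -0.1, 79.9]
ft_force: [-0.4, 0.4, -0.4]
opening: 0.0309
```

Run:
```python
from h import *
st(); plan([.66,.026,.16],80)
im,d=snap('top');P=cloud('top',d);h=cv2.cvtColor(im,cv2.COLOR_RGB2HSV)
q=P[100:215,245:358].reshape(-1,3);c=im[100:215,245:358].min(-1);m=(c>150).astype(np.uint8)
k,l,s,ce=cv2.connectedComponentsWithStats(m)
for i in range(1,k):
    if s[i,4]>10: print(np.round(world('top',ce[i][0]+245,ce[i][1]+100,.019)-[.663,.026,0],3))
```

```text
t 13.28 q [-34.  13.  15. 121.  -5.  47. -26.] p [0.435  0.138  0.1577] rot [-1.799e+02 -1.000e-01  7.990e+01] F [-0.4  0.4 -0.4] op 0.0309
5 rows of shift [-0.0142  0.0482 -0.0005] turn [-0.0004 -0.0004 -0.0003]
[ 0.083 -0.003  0.019]
[0.044 0.068 0.019]
[ 0.045 -0.064  0.019]
[ 0.03  -0.004  0.019]
[-0.023 -0.002  0.019]
[-0.038  0.069  0.019]
[-0.038 -0.068  0.019]
[-0.078 -0.004  0.019]
[-0.139  0.156  0.019]
```

Holding (opening 31 mm). A standing spot just off the tub's middle at (0.666, 0.048) is free between the balls, so the foot goes there.

Run:
```python
from h import *
plan([.666,.048,.158],80)
```

```text
5 rows of shift [-0.0095  0.0489 -0.0006] turn [-0.0011  0.     -0.0003]
```

Request:
drive_tool(commands=[{"x": -0.0095, "y": 0.049, "z": 0, "wx": 0, "wy": 0, "wz": 0}, {"x": -0.0095, "y": 0.049, "z": 0, "wx": 0, "wy": 0, "wz": 0}, {"x": -0.0095, "y": 0.049, "z": 0, "wx": 0, "wy": 0, "wz": 0}, {"x": -0.0095, "y": 0.049, "z": 0, "wx": 0, "wy": 0, "wz": 0}, {"x": -0.0095, "y": 0.04, "z": 0, "wx": 0, "wy": 0, "wz": 0}, {"x": 0, "y": 0, "z": 0, "wx": 0, "wy": 0, "wz": 0}])

```text
t: 14.08
tcp_pos: [0.656, 0.0475, 0.1404]
ee_rot: [-178.7, 0.3, 80.2]
ft_force: [-1.1, -0.4, 0.1]
opening: 0.0306
```

Run:
```python
from h import *
st(); plan([.666,.048,.09],80)
```

```text
t 14.07 q [-18.  34.  16.  92. -11.  57.  -8.] p [0.656  0.0475 0.1404] rot [-178.7    0.3   80.2] F [-1.1 -0.4  0.1] op 0.0306
1 rows of shift [0.0025 0.0109 0.0501] turn [-0.0226  0.0061  0.003 ]
```

Request:
drive_tool(commands=[{"x": 0.0015, "y": 0.011, "z": 0.03, "wx": -0.022, "wy": 0.006, "wz": 0}, {"x": 0, "y": 0, "z": 0.02, "wx": 0, "wy": 0, "wz": 0}, {"x": 0, "y": 0, "z": 0, "wx": 0, "wy": 0, "wz": 0}])

```text
t: 14.45
tcp_pos: [0.6614, 0.0483, 0.0836]
ee_rot: [-179.4, 0.1, 80.2]
ft_force: [0.3, 0.0, 1.2]
opening: 0.0305
```

Run:
```python
from h import *
st(); plan([.666,.048,.034],80)
```

```text
t 14.45 q [-17.  38.  15.  93. -12.  51.  -7.] p [0.6614 0.0483 0.0836] rot [-1.794e+02  1.000e-01  8.020e+01] F [0.3 0.  1.2] op 0.0305
1 rows of shift [0.0006 0.005  0.0496] turn [-0.01    0.0012  0.0036]
```

Request:
drive_tool(commands=[{"x": 0.0005, "y": 0.005, "z": 0.025, "wx": -0.01, "wy": 0, "wz": 0}, {"x": 0, "y": 0, "z": 0.015, "wx": 0, "wy": 0, "wz": 0}, {"x": 0, "y": 0, "z": 0.005, "wx": 0, "wy": 0, "wz": 0}, {"x": 0, "y": 0, "z": 0, "wx": 0, "wy": 0, "wz": 0}])

```text
t: 14.95
tcp_pos: [0.666, 0.0499, 0.0397]
ee_rot: [180.0, -0.0, 80.3]
ft_force: [-0.1, 0.0, -0.2]
opening: 0.0307
```

Run:
```python
from h import *
st(); plan([.666,.048,.034],80)
```

```text
t 14.95 q [-17.  42.  14.  94. -13.  46.  -6.] p [0.666  0.0499 0.0397] rot [180.   -0.   80.3] F [-0.1  0.  -0.2] op 0.0307
1 rows of shift [-0.0019  0.0003  0.0057] turn [ 0.0005 -0.0003  0.0056]
```

Lower the last bit, release, rise.

Request:
drive_tool(commands=[{"x": 0, "y": 0, "z": 0.006, "wx": 0, "wy": 0, "wz": 0}, {"x": 0, "y": 0, "z": 0.002, "wx": 0, "wy": 0, "wz": 0}])

```text
t: 15.2
tcp_pos: [0.6672, 0.05, 0.0331]
ee_rot: [179.8, -0.1, 80.3]
ft_force: [-0.6, -0.1, -0.5]
opening: 0.0305
```

Request:
drive_tool(commands=[{"x": 0, "y": 0, "z": 0, "wx": 0, "wy": 0, "wz": 0}, {"x": 0, "y": 0, "z": 0, "wx": 0, "wy": 0, "wz": 0}, {"x": 0, "y": 0, "z": 0, "wx": 0, "wy": 0, "wz": 0}, {"x": 0, "y": 0, "z": -0.03, "wx": 0, "wy": 0, "wz": 0}, {"x": 0, "y": 0, "z": -0.06, "wx": 0, "wy": 0, "wz": 0}, {"x": 0, "y": 0, "z": -0.06, "wx": 0, "wy": 0, "wz": 0}, {"x": 0, "y": 0, "z": -0.04, "wx": 0, "wy": 0, "wz": 0}, {"x": 0, "y": 0, "z": 0, "wx": 0, "wy": 0, "wz": 0}], jaw=0.07)

```text
t: 16.2
tcp_pos: [0.6668, 0.0496, 0.2293]
ee_rot: [179.8, -0.1, 80.3]
ft_force: [-0.2, 0.4, 0.5]
opening: 0.0699
```

Run:
```python
from h import *
st(); plan([.571,.349,.235],0)
snap('side','side2.png')
```

```text
t 16.2 q [-19.  29.  18.  87.  -9.  65.  -9.] p [0.6668 0.0496 0.2293] rot [ 1.798e+02 -1.000e-01  8.030e+01] F [-0.2  0.4  0.5] op 0.0699
8 rows of shift [ 0.0196 -0.0379 -0.0008] turn [ 0.0002 -0.0004  0.1752]
```

View pics/side2.png

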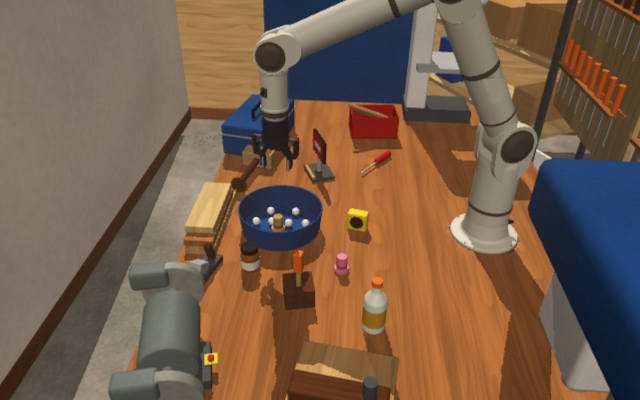

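The foot stands in the tub at (278,221), the sign shows red with its white bar, and only the pink look-alike is left on the table. Next I'll measure the stick handle.

Run:
```python
from h import *
im,d=snap('top');P=cloud('top',d);im2,d2=snap('side');P2=cloud('side',d2)
def org(im):
    h=cv2.cvtColor(im,cv2.COLOR_RGB2HSV);return (h[:,:,0]<14)&(h[:,:,1]>170)&(h[:,:,2]>90)
m=org(im);m[:, :160]=0;m[:,210:]=0;m[:165]=0;m[215:]=0
q=P[m&(P[:,:,2]>.157)&(P[:,:,2]<.167)];print(len(q),q.mean(0),[np.round(x,1) for x in cv2.minAreaRect((q[:,:2]*1000).astype(np.float32))])
m2=org(im2);m2[:,:285]=0;m2[:,312:]=0;m2[:240]=0;m2[290:]=0
q=P2[m2]
for a,b in((.1,.12),(.12,.14),(.14,.158),(.158,.168)):
    s=q[(q[:,2]>a)&(q[:,2]<b)];print(a,len(s),s.mean(0) if len(s) else '')
q=P[160:220,160:215].reshape(-1,3);q=q[(q[:,2]>.056)&(q[:,2]<.066)];print('stand',[np.round(x,1) for x in cv2.minAreaRect((q[:,:2]*1000).astype(np.float32))])
plan([.571,.349,.235],82)
```

```text
87 [0.57175297 0.34902715 0.1624951 ] [array([571.4, 349.4]), array([25.1, 23.9]), np.float64(86.5)]
0.1 51 [0.5667886  0.35787117 0.11161139]
0.12 66 [0.56694113 0.35833199 0.12998038]
0.14 63 [0.56679896 0.35697135 0.14964865]
0.158 48 [0.5687669  0.35209228 0.16082232]
stand [array([573. , 349.6]), array([81.3, 81.3]), np.float64(11.9)]
6 rows of shift [ 0.0469 -0.023  -0.0018] turn [-0.0009  0.0003 -0.005 ]
```

Request:
drive_tool(commands=[{"x": 0.047, "y": -0.023, "z": -0.002, "wx": 0, "wy": 0, "wz": -0.01}, {"x": 0.047, "y": -0.023, "z": -0.002, "wx": 0, "wy": 0, "wz": -0.01}, {"x": 0.047, "y": -0.023, "z": -0.002, "wx": 0, "wy": 0, "wz": -0.01}, {"x": 0.047, "y": -0.023, "z": -0.002, "wx": 0, "wy": 0, "wz": -0.01}, {"x": 0.047, "y": -0.023, "z": -0.002, "wx": 0, "wy": 0, "wz": -0.01}, {"x": 0.03, "y": -0.015, "z": -0.002, "wx": 0, "wy": 0, "wz": -0.01}, {"x": 0, "y": 0, "z": 0, "wx": 0, "wy": 0, "wz": 0}], jaw=0.08)

```text
t: 17.23
tcp_pos: [0.5629, 0.3351, 0.2183]
ee_rot: [-178.4, 0.9, 83.7]
ft_force: [0.1, -0.7, -0.6]
opening: 0.0799
```

Run:
```python
from h import *
st(); plan([.5716,.349,.21],84)
```

```text
t 17.23 q [-42.  29.  13.  88.  -7.  65. -34.] p [0.5629 0.3351 0.2183] rot [-178.4    0.9   83.7] F [ 0.1 -0.7 -0.6] op 0.0799
1 rows of shift [0.0149 0.0073 0.0079] turn [-0.0287  0.0162 -0.0055]
```

Request:
drive_tool(commands=[{"x": 0.015, "y": 0.0075, "z": 0, "wx": -0.029, "wy": 0.016, "wz": -0.005}, {"x": 0, "y": 0, "z": 0, "wx": 0, "wy": 0, "wz": 0}, {"x": 0, "y": 0, "z": 0, "wx": 0, "wy": 0, "wz": 0}])

```text
t: 17.6
tcp_pos: [0.5733, 0.3455, 0.2147]
ee_rot: [-180.0, 0.2, 83.7]
ft_force: [0.1, 0.5, -0.1]
opening: 0.0801
```

Run:
```python
from h import *
st(); plan([.5716,.349,.116],84,n=4)
```

```text
t 17.6 q [-43.  30.  13.  88.  -7.  63. -34.] p [0.5733 0.3455 0.2147] rot [-180.     0.2   83.7] F [ 0.1  0.5 -0.1] op 0.0801
4 rows of shift [ 0.0009 -0.0005  0.0247] turn [-0.      0.0011 -0.0012]
```

Request:
drive_tool(commands=[{"x": 0.003, "y": -0.001, "z": 0.025, "wx": 0, "wy": 0.003, "wz": -0.004}, {"x": 0, "y": 0, "z": 0.025, "wx": 0, "wy": 0, "wz": 0}, {"x": 0, "y": 0, "z": 0.025, "wx": 0, "wy": 0, "wz": 0}, {"x": 0, "y": 0, "z": 0.02, "wx": 0, "wy": 0, "wz": 0}, {"x": 0, "y": 0, "z": 0, "wx": 0, "wy": 0, "wz": 0}])

```text
t: 18.23
tcp_pos: [0.5768, 0.3426, 0.1186]
ee_rot: [179.8, 0.1, 83.5]
ft_force: [-0.4, -0.5, -0.0]
opening: 0.0802
```

Run:
```python
from h import *
st(); plan([.5716,.349,.116],84)
```

```text
t 18.23 q [-41.  36.  12.  92.  -8.  53. -33.] p [0.5768 0.3426 0.1186] rot [1.798e+02 1.000e-01 8.350e+01] F [-0.4 -0.5 -0. ] op 0.0802
1 rows of shift [ 0.0058 -0.0059  0.0026] turn [ 0.0034  0.0015 -0.0095]
```

Request:
drive_tool(commands=[{"x": 0.006, "y": -0.006, "z": 0.002, "wx": 0.003, "wy": 0.001, "wz": -0.009}, {"x": 0, "y": 0, "z": 0, "wx": 0, "wy": 0, "wz": 0}])

```text
t: 18.48
tcp_pos: [0.5723, 0.3501, 0.1182]
ee_rot: [179.9, -0.1, 84.0]
ft_force: [0.3, 0.3, 0.5]
opening: 0.08
```

Run:
```python
from h import *
st(); plan([.5716,.349,.116],84)
```

```text
t 18.48 q [-42.  36.  12.  92.  -9.  53. -33.] p [0.5723 0.3501 0.1182] rot [ 1.799e+02 -1.000e-01  8.400e+01] F [0.3 0.3 0.5] op 0.08
1 rows of shift [-0.0012 -0.0006  0.0022] turn [ 0.002  -0.0013 -0.0004]
```

Request:
drive_tool(commands=[{"x": 0, "y": 0, "z": 0, "wx": 0, "wy": 0, "wz": 0}, {"x": 0, "y": 0, "z": 0, "wx": 0, "wy": 0, "wz": 0}, {"x": 0, "y": 0, "z": 0, "wx": 0, "wy": 0, "wz": 0}, {"x": 0, "y": 0, "z": 0, "wx": 0, "wy": 0, "wz": 0}, {"x": 0, "y": 0, "z": 0, "wx": 0, "wy": 0, "wz": 0}, {"x": 0, "y": 0, "z": 0, "wx": 0, "wy": 0, "wz": 0}], jaw=0, squeeze=60)

```text
t: 19.23
tcp_pos: [0.5734, 0.3509, 0.1203]
ee_rot: [179.7, -0.2, 84.0]
ft_force: [-0.2, -0.0, 0.7]
opening: 0.0237
```

Request:
drive_tool(commands=[{"x": 0, "y": 0, "z": -0.03, "wx": 0, "wy": 0, "wz": 0}, {"x": 0, "y": 0, "z": -0.035, "wx": 0, "wy": 0, "wz": 0}, {"x": 0, "y": 0, "z": -0.035, "wx": 0, "wy": 0, "wz": 0}, {"x": 0, "y": 0, "z": -0.03, "wx": 0, "wy": 0, "wz": 0}, {"x": 0, "y": 0, "z": 0, "wx": 0, "wy": 0, "wz": 0}])

```text
t: 19.85
tcp_pos: [0.5718, 0.3495, 0.2518]
ee_rot: [179.9, -0.0, 84.0]
ft_force: [0.4, 0.6, -0.8]
opening: 0.0232
```

Run:
```python
from h import *
st(); plan([.663,-.036,.24],84)
```

```text
t 19.85 q [-43.  28.  13.  86.  -7.  67. -35.] p [0.5718 0.3495 0.2518] rot [179.9  -0.   84. ] F [ 0.4  0.6 -0.8] op 0.0232
8 rows of shift [-0.0467  0.0164  0.0015] turn [ 0.0002 -0.     -0.0001]
```

Request:
drive_tool(commands=[{"x": -0.046, "y": 0.0165, "z": 0, "wx": 0, "wy": 0, "wz": 0}, {"x": -0.046, "y": 0.0165, "z": 0, "wx": 0, "wy": 0, "wz": 0}, {"x": -0.046, "y": 0.0165, "z": 0, "wx": 0, "wy": 0, "wz": 0}, {"x": -0.046, "y": 0.0165, "z": 0, "wx": 0, "wy": 0, "wz": 0}, {"x": -0.046, "y": 0.0165, "z": 0, "wx": 0, "wy": 0, "wz": 0}, {"x": -0.046, "y": 0.0165, "z": 0, "wx": 0, "wy": 0, "wz": 0}, {"x": -0.046, "y": 0.0165, "z": 0, "wx": 0, "wy": 0, "wz": 0}, {"x": -0.03, "y": 0.01, "z": 0, "wx": 0, "wy": 0, "wz": 0}, {"x": 0, "y": 0, "z": 0, "wx": 0, "wy": 0, "wz": 0}])

```text
t: 20.98
tcp_pos: [0.6551, -0.0247, 0.236]
ee_rot: [-179.0, 0.4, 84.2]
ft_force: [0.2, 0.2, -0.5]
opening: 0.0237
```

Run:
```python
from h import *
st(); plan([.663,-.036,.22],84)
im,d=snap('side'); a=cv2.resize(im[120:270,200:360],None,fx=3.5,fy=3.5)[:,:,::-1]; cv2.imwrite('pics/tub1.png',a)
```

```text
t 20.98 q [-14.  29.  19.  88.  -9.  66.   1.] p [ 0.6551 -0.0247  0.236 ] rot [-179.     0.4   84.2] F [ 0.2  0.2 -0.5] op 0.0237
1 rows of shift [-0.0103  0.0093  0.0159] turn [-0.0175  0.0066  0.0027]
```

View pics/tub1.png

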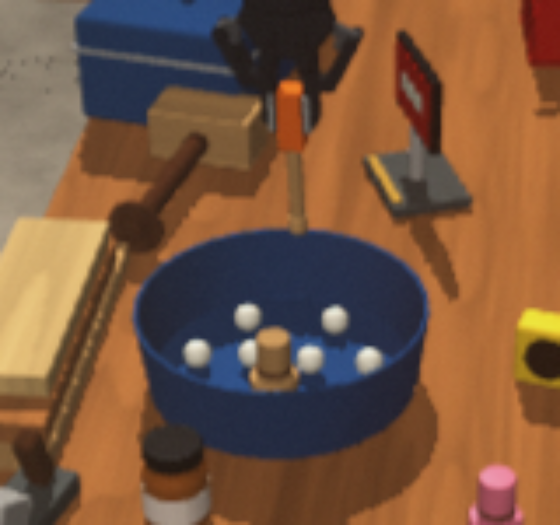

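The stick is held upright at crop (292,160), the foot stands in the tub at (273,355) among the balls, and the sign's red face shows. Next I'll lower the stick at the free spot.

Request:
drive_tool(commands=[{"x": -0.01, "y": 0.009, "z": 0.01, "wx": -0.017, "wy": 0.006, "wz": 0.002}, {"x": 0, "y": 0, "z": 0.025, "wx": 0, "wy": 0, "wz": 0}, {"x": 0, "y": 0, "z": 0.025, "wx": 0, "wy": 0, "wz": 0}, {"x": 0, "y": 0, "z": 0, "wx": 0, "wy": 0, "wz": 0}])

```text
t: 21.52
tcp_pos: [0.6621, -0.0287, 0.1701]
ee_rot: [-179.9, -0.2, 84.6]
ft_force: [0.2, 0.6, -0.4]
opening: 0.0236
```

Run:
```python
from h import *
st(); plan([.663,-.036,.122],84)
```

```text
t 21.52 q [-12.  32.  18.  91. -11.  59.   3.] p [ 0.6621 -0.0287  0.1701] rot [-179.9   -0.2   84.6] F [ 0.2  0.6 -0.4] op 0.0236
1 rows of shift [-0.0074  0.0017  0.0481] turn [-0.0024 -0.0034  0.0099]
```

Request:
drive_tool(commands=[{"x": -0.008, "y": 0.0015, "z": 0.015, "wx": -0.002, "wy": -0.003, "wz": 0.01}, {"x": -0.002, "y": 0, "z": 0.015, "wx": 0, "wy": 0, "wz": 0}, {"x": 0, "y": 0, "z": 0.013, "wx": 0, "wy": 0, "wz": 0}, {"x": 0, "y": 0, "z": 0, "wx": 0, "wy": 0, "wz": 0}])

```text
t: 22.02
tcp_pos: [0.6636, -0.0386, 0.1252]
ee_rot: [179.9, -0.0, 84.0]
ft_force: [-0.1, -0.1, 0.0]
opening: 0.0236
```

```bash
cat >> h.py <<'E'
def circ(n=10,r=.062,c=(.663,.026),step=20,zt=.121,psi=84):
    M,s=cur(); p=M[:3,3].copy(); R=M[:3,:3]; a=np.degrees(np.arctan2(p[1]-c[1],p[0]-c[0]))
    print('r',np.hypot(p[0]-c[0],p[1]-c[1]).round(4),'ang',a.round(1))
    e=(T(p,psi)[:3,:3]); w=Ro.from_matrix(R.T@e).as_rotvec(); print('first-row turn',np.round(w,3),'z total',round(p[2]-zt,4))
    for i in range(1,n+1):
        b=np.radians(a+step*i); q=np.array([c[0]+r*np.cos(b),c[1]+r*np.sin(b),p[2]]); v=e.T@(q-p); print(np.round(v[:2],4).tolist(),end=' '); p=q
E
python3 - <<'E'
from h import *
st(); circ()
E
```

```text
t 22.02 q [-11.  35.  17.  93. -12.  54.   4.] p [ 0.6636 -0.0386  0.1252] rot [179.9  -0.   84. ] F [-0.1 -0.1  0. ] op 0.0236
r 0.0646 ang -89.5
first-row turn [ 0.002 -0.001  0.001] z total 0.0042
[0.0087, 0.0203] [0.0128, 0.0173] [0.018, 0.0119] [0.0209, 0.005] [0.0214, -0.0025] [0.0193, -0.0096] [0.0148, -0.0156] [0.0086, -0.0198] [0.0013, -0.0215] [-0.0061, -0.0206]
```

Request:
drive_tool(commands=[{"x": 0.0085, "y": 0.02, "z": 0.002, "wx": 0, "wy": 0, "wz": 0}, {"x": 0.013, "y": 0.0175, "z": 0, "wx": 0, "wy": 0, "wz": 0}, {"x": 0.018, "y": 0.012, "z": 0, "wx": 0, "wy": 0, "wz": 0}, {"x": 0.021, "y": 0.005, "z": 0, "wx": 0, "wy": 0, "wz": 0}, {"x": 0.0215, "y": -0.0025, "z": 0, "wx": 0, "wy": 0, "wz": 0}, {"x": 0.0195, "y": -0.0095, "z": 0, "wx": 0, "wy": 0, "wz": 0}, {"x": 0.015, "y": -0.0155, "z": 0, "wx": 0, "wy": 0, "wz": 0}, {"x": 0.0085, "y": -0.02, "z": 0, "wx": 0, "wy": 0, "wz": 0}, {"x": 0.0015, "y": -0.0215, "z": 0, "wx": 0, "wy": 0, "wz": 0}, {"x": -0.006, "y": -0.0205, "z": 0, "wx": 0, "wy": 0, "wz": 0}])

```text
t: 23.28
tcp_pos: [0.637, 0.0947, 0.1249]
ee_rot: [179.9, -0.1, 84.2]
ft_force: [0.8, -0.3, -0.2]
opening: 0.0233
```

Run:
```python
from h import *
st(); circ()
```

```text
t 23.27 q [-23.  33.  17.  96. -12.  52.  -7.] p [0.637  0.0947 0.1249] rot [ 1.799e+02 -1.000e-01  8.420e+01] F [ 0.8 -0.3 -0.2] op 0.0233
r 0.0735 ang 110.7
first-row turn [ 0.003 -0.002  0.004] z total 0.0039
[-0.0231, -0.0121] [-0.018, -0.0118] [-0.021, -0.0049] [-0.0214, 0.0025] [-0.0192, 0.0097] [-0.0148, 0.0157] [-0.0085, 0.0198] [-0.0012, 0.0215] [0.0062, 0.0206] [0.0129, 0.0173]
```

Request:
drive_tool(commands=[{"x": -0.023, "y": -0.012, "z": 0.001, "wx": 0, "wy": 0, "wz": 0}, {"x": -0.018, "y": -0.01, "z": 0, "wx": 0, "wy": 0, "wz": 0}, {"x": -0.0195, "y": -0.0035, "z": 0, "wx": 0, "wy": 0, "wz": 0}, {"x": -0.0195, "y": 0.004, "z": 0, "wx": 0, "wy": 0, "wz": 0}, {"x": -0.0165, "y": 0.011, "z": 0, "wx": 0, "wy": 0, "wz": 0}, {"x": -0.0115, "y": 0.016, "z": 0, "wx": 0, "wy": 0, "wz": 0}, {"x": -0.0055, "y": 0.0195, "z": 0, "wx": 0, "wy": 0, "wz": 0}, {"x": 0.0015, "y": 0.0205, "z": 0, "wx": 0, "wy": 0, "wz": 0}, {"x": 0.009, "y": 0.019, "z": 0, "wx": 0, "wy": 0, "wz": 0}, {"x": 0.015, "y": 0.015, "z": 0, "wx": 0, "wy": 0, "wz": 0}])

```text
t: 24.52
tcp_pos: [0.7082, -0.0108, 0.1247]
ee_rot: [179.7, -0.0, 84.0]
ft_force: [0.6, -0.5, -0.6]
opening: 0.0234
```

Run:
```python
from h import *
st(); circ(r=.059,step=20)
im,d=snap('top','tub2.png')
```

```text
t 24.52 q [-13.  39.  17.  86. -13.  57.   2.] p [ 0.7082 -0.0108  0.1247] rot [179.7  -0.   84. ] F [ 0.6 -0.5 -0.6] op 0.0234
r 0.0583 ang -39.1
first-row turn [ 0.004 -0.001  0.   ] z total 0.0037
[0.0185, 0.0086] [0.0205, 0.0011] [0.0196, -0.0059] [0.0164, -0.0123] [0.0112, -0.0172] [0.0047, -0.02] [-0.0024, -0.0203] [-0.0093, -0.0183] [-0.015, -0.014] [-0.0188, -0.0081]
```

Request:
drive_tool(commands=[{"x": 0.0185, "y": 0.0085, "z": 0.001, "wx": 0, "wy": 0, "wz": 0}, {"x": 0.0205, "y": 0.0005, "z": 0, "wx": 0, "wy": 0, "wz": 0}, {"x": 0.019, "y": -0.0065, "z": 0, "wx": 0, "wy": 0, "wz": 0}, {"x": 0.0155, "y": -0.013, "z": 0, "wx": 0, "wy": 0, "wz": 0}, {"x": 0.0105, "y": -0.0175, "z": 0, "wx": 0, "wy": 0, "wz": 0}, {"x": 0.004, "y": -0.02, "z": 0, "wx": 0, "wy": 0, "wz": 0}, {"x": -0.003, "y": -0.0205, "z": 0, "wx": 0, "wy": 0, "wz": 0}, {"x": -0.01, "y": -0.018, "z": 0, "wx": 0, "wy": 0, "wz": 0}, {"x": -0.016, "y": -0.0135, "z": 0, "wx": 0, "wy": 0, "wz": 0}, {"x": -0.0195, "y": -0.0075, "z": 0, "wx": 0, "wy": 0, "wz": 0}])

```text
t: 25.82
tcp_pos: [0.5977, 0.0515, 0.1222]
ee_rot: [179.9, -0.2, 84.7]
ft_force: [0.9, -0.2, -0.8]
opening: 0.0234
```

Run:
```python
from h import *
st(); circ(r=.059,step=20)
```

```text
t 25.82 q [-21.  30.  17. 103. -12.  49.  -3.] p [0.5977 0.0515 0.1222] rot [179.9  -0.2  84.7] F [ 0.9 -0.2 -0.8] op 0.0234
r 0.0701 ang 158.6
first-row turn [ 0.003 -0.004  0.012] z total 0.0012
[-0.0233, 0.0088] [-0.0198, 0.0052] [-0.0169, 0.0116] [-0.0119, 0.0167] [-0.0054, 0.0198] [0.0017, 0.0204] [0.0085, 0.0186] [0.0144, 0.0146] [0.0185, 0.0088] [0.0204, 0.0019]
```

View pics/tub2.png

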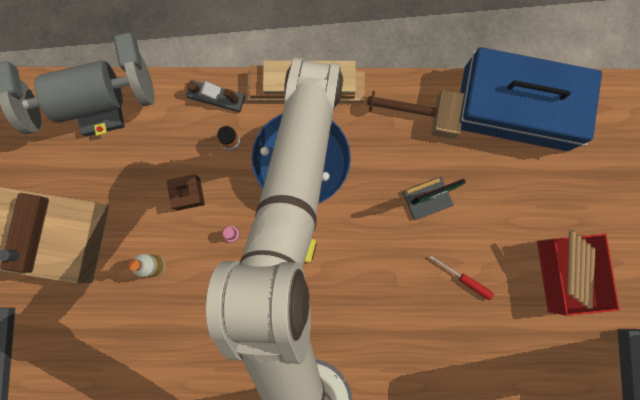

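The top view shows the arm hiding most of the tub, but nothing has left it and the sign is unchanged. About 608° has been swept so far, so I'll carry on stirring.

Request:
drive_tool(commands=[{"x": -0.022, "y": 0.009, "z": 0, "wx": 0.003, "wy": -0.004, "wz": 0.012}, {"x": -0.0195, "y": 0.006, "z": 0, "wx": 0, "wy": 0, "wz": 0}, {"x": -0.0165, "y": 0.012, "z": 0, "wx": 0, "wy": 0, "wz": 0}, {"x": -0.0115, "y": 0.017, "z": 0, "wx": 0, "wy": 0, "wz": 0}, {"x": -0.005, "y": 0.02, "z": 0, "wx": 0, "wy": 0, "wz": 0}, {"x": 0.0025, "y": 0.0205, "z": 0, "wx": 0, "wy": 0, "wz": 0}, {"x": 0.0095, "y": 0.0185, "z": 0, "wx": 0, "wy": 0, "wz": 0}, {"x": 0.0155, "y": 0.0145, "z": 0, "wx": 0, "wy": 0, "wz": 0}, {"x": 0.0195, "y": 0.0085, "z": 0, "wx": 0, "wy": 0, "wz": 0}, {"x": 0.0205, "y": 0.0015, "z": 0, "wx": 0, "wy": 0, "wz": 0}])

```text
t: 27.08
tcp_pos: [0.7351, 0.0114, 0.1209]
ee_rot: [179.8, 0.3, 83.1]
ft_force: [-0.3, 0.3, -0.6]
opening: 0.0232
```

Run:
```python
from h import *
st(); circ(r=.059,step=20)
im,d=snap('side'); a=cv2.resize(im[120:270,200:360],None,fx=3.5,fy=3.5)[:,:,::-1]; cv2.imwrite('pics/tub3.png',a)
```

```text
t 27.07 q [-14.  42.  18.  81. -14.  59.  -1.] p [0.7351 0.0114 0.1209] rot [179.8   0.3  83.1] F [-0.3  0.3 -0.6] op 0.0232
r 0.0736 ang -11.4
first-row turn [ 0.004  0.006 -0.015] z total -0.0001
[0.0218, -0.0162] [0.0186, -0.0085] [0.0146, -0.0144] [0.0088, -0.0185] [0.0019, -0.0204] [-0.0052, -0.0198] [-0.0116, -0.0169] [-0.0167, -0.0119] [-0.0198, -0.0054] [-0.0204, 0.0016]
```

View pics/tub3.png

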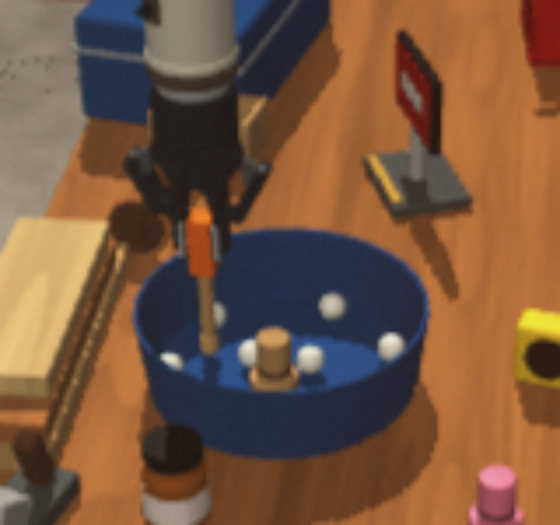

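The stick's end is down among the balls at crop (208,350), and the foot still stands at (273,360). Total sweep is about 798°.

Request:
drive_tool(commands=[{"x": 0.0215, "y": -0.016, "z": 0, "wx": 0.003, "wy": 0.005, "wz": -0.013}, {"x": 0.0185, "y": -0.01, "z": 0, "wx": 0, "wy": 0, "wz": 0}, {"x": 0.014, "y": -0.015, "z": 0, "wx": 0, "wy": 0, "wz": 0}, {"x": 0.008, "y": -0.019, "z": 0, "wx": 0, "wy": 0, "wz": 0}, {"x": 0.001, "y": -0.0205, "z": 0, "wx": 0, "wy": 0, "wz": 0}, {"x": -0.006, "y": -0.0195, "z": 0, "wx": 0, "wy": 0, "wz": 0}, {"x": -0.0125, "y": -0.016, "z": 0, "wx": 0, "wy": 0, "wz": 0}, {"x": -0.017, "y": -0.011, "z": 0, "wx": 0, "wy": 0, "wz": 0}, {"x": -0.0205, "y": -0.004, "z": 0, "wx": 0, "wy": 0, "wz": 0}, {"x": -0.0205, "y": 0.003, "z": 0, "wx": 0, "wy": 0, "wz": 0}])

```text
t: 28.38
tcp_pos: [0.5933, 0.033, 0.1224]
ee_rot: [-179.8, -0.5, 85.2]
ft_force: [-0.3, 0.2, 0.5]
opening: 0.0228
```

Run:
```python
from h import *
st(); circ(r=.059,step=20)
```

```text
t 28.38 q [-19.  29.  18. 103. -12.  49.  -0.] p [0.5933 0.033  0.1224] rot [-179.8   -0.5   85.2] F [-0.3  0.2  0.5] op 0.0228
r 0.0701 ang 174.3
first-row turn [-0.003 -0.009  0.02 ] z total 0.0014
[-0.0201, 0.0147] [-0.0177, 0.0103] [-0.0131, 0.0158] [-0.0069, 0.0193] [0.0001, 0.0205] [0.0071, 0.0192] [0.0132, 0.0156] [0.0178, 0.0102] [0.0202, 0.0035] [0.0202, -0.0037]
```

Request:
drive_tool(commands=[{"x": -0.02, "y": 0.0145, "z": 0, "wx": -0.003, "wy": -0.008, "wz": 0.018}, {"x": -0.0175, "y": 0.011, "z": 0, "wx": 0, "wy": 0, "wz": 0}, {"x": -0.0125, "y": 0.016, "z": 0, "wx": 0, "wy": 0, "wz": 0}, {"x": -0.006, "y": 0.0195, "z": 0, "wx": 0, "wy": 0, "wz": 0}, {"x": 0.001, "y": 0.0205, "z": 0, "wx": 0, "wy": 0, "wz": 0}, {"x": 0.008, "y": 0.019, "z": 0, "wx": 0, "wy": 0, "wz": 0}, {"x": 0.014, "y": 0.015, "z": 0, "wx": 0, "wy": 0, "wz": 0}, {"x": 0.0185, "y": 0.0095, "z": 0, "wx": 0, "wy": 0, "wz": 0}, {"x": 0.0205, "y": 0.0025, "z": 0, "wx": 0, "wy": 0, "wz": 0}, {"x": 0.02, "y": -0.005, "z": 0, "wx": 0, "wy": 0, "wz": 0}])

```text
t: 29.62
tcp_pos: [0.7312, 0.026, 0.1195]
ee_rot: [179.8, 0.4, 83.1]
ft_force: [-0.1, 0.1, -0.1]
opening: 0.0233
```

Run:
```python
from h import *
st(); circ(r=.059,step=20)
```

```text
t 29.62 q [-16.  42.  18.  82. -14.  58.  -2.] p [0.7312 0.026  0.1195] rot [179.8   0.4  83.1] F [-0.1  0.1 -0.1] op 0.0233
r 0.0682 ang 0.0
first-row turn [ 0.004  0.006 -0.015] z total -0.0015
[0.0187, -0.0149] [0.0166, -0.0121] [0.0115, -0.017] [0.0049, -0.0199] [-0.0021, -0.0204] [-0.009, -0.0184] [-0.0147, -0.0142] [-0.0187, -0.0083] [-0.0204, -0.0014] [-0.0197, 0.0057]
```

Request:
drive_tool(commands=[{"x": 0.0185, "y": -0.015, "z": -0.001, "wx": 0.003, "wy": 0.005, "wz": -0.013}, {"x": 0.0165, "y": -0.013, "z": 0, "wx": 0, "wy": 0, "wz": 0}, {"x": 0.011, "y": -0.0175, "z": 0, "wx": 0, "wy": 0, "wz": 0}, {"x": 0.004, "y": -0.02, "z": 0, "wx": 0, "wy": 0, "wz": 0}, {"x": -0.003, "y": -0.0205, "z": 0, "wx": 0, "wy": 0, "wz": 0}, {"x": -0.01, "y": -0.018, "z": 0, "wx": 0, "wy": 0, "wz": 0}, {"x": -0.0155, "y": -0.0135, "z": 0, "wx": 0, "wy": 0, "wz": 0}, {"x": -0.0195, "y": -0.0075, "z": 0, "wx": 0, "wy": 0, "wz": 0}, {"x": -0.0205, "y": 0, "z": 0, "wx": 0, "wy": 0, "wz": 0}, {"x": -0.0195, "y": 0.007, "z": 0, "wx": 0, "wy": 0, "wz": 0}])

```text
t: 30.88
tcp_pos: [0.5973, 0.0129, 0.1221]
ee_rot: [-179.9, -0.3, 84.8]
ft_force: [0.6, -0.3, -1.2]
opening: 0.0241
```

Run:
```python
from h import *
st(); circ(r=.059,step=20)
```

```text
t 30.88 q [-18.  30.  19. 103. -12.  49.   1.] p [0.5973 0.0129 0.1221] rot [-179.9   -0.3   84.8] F [ 0.6 -0.3 -1.2] op 0.0241
r 0.067 ang -168.7
first-row turn [-0.001 -0.005  0.013] z total 0.0011
[-0.0158, 0.017] [-0.0139, 0.0151] [-0.0079, 0.0189] [-0.001, 0.0205] [0.0061, 0.0196] [0.0124, 0.0163] [0.0172, 0.0111] [0.02, 0.0045] [0.0203, -0.0026] [0.0182, -0.0094]
```

About 3.8 rounds done. Now lift the stick out.

Request:
drive_tool(commands=[{"x": 0, "y": 0, "z": 0, "wx": 0, "wy": 0, "wz": 0}, {"x": 0, "y": 0, "z": -0.025, "wx": 0, "wy": 0, "wz": 0}, {"x": 0, "y": 0, "z": -0.035, "wx": 0, "wy": 0, "wz": 0}, {"x": 0, "y": 0, "z": -0.035, "wx": 0, "wy": 0, "wz": 0}, {"x": 0, "y": 0, "z": -0.035, "wx": 0, "wy": 0, "wz": 0}, {"x": 0, "y": 0, "z": 0, "wx": 0, "wy": 0, "wz": 0}, {"x": 0, "y": 0, "z": 0, "wx": 0, "wy": 0, "wz": 0}])

```text
t: 31.75
tcp_pos: [0.5975, 0.0116, 0.2546]
ee_rot: [-179.8, -0.3, 84.6]
ft_force: [-0.4, -0.0, -0.6]
opening: 0.0233
```

Run:
```python
from h import *
st(); plan([.573,.350,.255],84)
im,d=snap('side'); a=cv2.resize(im[120:270,200:360],None,fx=3.5,fy=3.5)[:,:,::-1]; cv2.imwrite('pics/tub4.png',a)
```

```text
t 31.75 q [-20.  21.  21.  96.  -9.  64.  -2.] p [0.5975 0.0116 0.2546] rot [-179.8   -0.3   84.6] F [-0.4 -0.  -0.6] op 0.0233
7 rows of shift [ 0.0478 -0.0083  0.0001] turn [-0.0004 -0.0007  0.0014]
```

View pics/tub4.png

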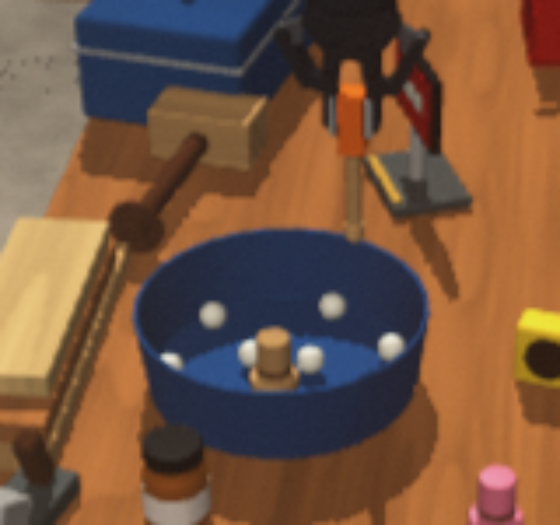

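The stick hangs straight at crop (353,170) with its end at (355,238). The foot and the visible balls are in the tub. Next I'll carry it back to the stand.

Request:
drive_tool(commands=[{"x": 0.047, "y": -0.008, "z": 0, "wx": 0, "wy": 0, "wz": 0.001}, {"x": 0.047, "y": -0.008, "z": 0, "wx": 0, "wy": 0, "wz": 0.001}, {"x": 0.047, "y": -0.008, "z": -0.001, "wx": 0, "wy": 0, "wz": 0.001}, {"x": 0.047, "y": -0.008, "z": -0.001, "wx": 0, "wy": 0, "wz": 0.001}, {"x": 0.047, "y": -0.008, "z": -0.001, "wx": 0, "wy": 0, "wz": 0.001}, {"x": 0.047, "y": -0.008, "z": -0.001, "wx": 0, "wy": 0, "wz": 0.001}, {"x": 0.03, "y": -0.005, "z": 0, "wx": 0, "wy": 0, "wz": 0}, {"x": 0, "y": 0, "z": 0, "wx": 0, "wy": 0, "wz": 0}, {"x": 0, "y": 0, "z": 0, "wx": 0, "wy": 0, "wz": 0}])

```text
t: 32.92
tcp_pos: [0.5696, 0.3339, 0.2451]
ee_rot: [-178.8, 0.4, 84.0]
ft_force: [-0.2, -0.6, -0.9]
opening: 0.0234
```

Run:
```python
from h import *
st(); plan([.573,.350,.22],84)
```

```text
t 32.92 q [-43.  28.  15.  86.  -8.  68. -33.] p [0.5696 0.3339 0.2451] rot [-178.8    0.4   84. ] F [-0.2 -0.6 -0.9] op 0.0234
1 rows of shift [0.0166 0.0022 0.0249] turn [-0.0201  0.0069 -0.0001]
```

Request:
drive_tool(commands=[{"x": 0.0165, "y": 0.002, "z": 0.015, "wx": -0.02, "wy": 0.007, "wz": 0}, {"x": 0, "y": 0, "z": 0, "wx": 0, "wy": 0, "wz": 0}, {"x": 0, "y": 0, "z": 0, "wx": 0, "wy": 0, "wz": 0}])

```text
t: 33.3
tcp_pos: [0.5746, 0.3443, 0.2292]
ee_rot: [-180.0, 0.2, 83.6]
ft_force: [0.5, 0.5, -0.8]
opening: 0.0236
```

Run:
```python
from h import *
st(); plan([.573,.350,.2],84)
M,s=cur(); e=M[:3,3]-np.array([0,0,.108])
print('end expected',e, proj('side',e), 'well centre top',proj('side',[.573,.350,.06]))
im,d=snap('side'); a=cv2.resize(im[190:320,250:350],None,fx=6,fy=6,interpolation=cv2.INTER_CUBIC)[:600,:,::-1]; cv2.imwrite('pics/stick1.png',a)
```

```text
t 33.3 q [-44.  29.  15.  87.  -8.  65. -34.] p [0.5746 0.3443 0.2292] rot [-180.     0.2   83.6] F [ 0.5  0.5 -0.8] op 0.0236
1 rows of shift [ 0.0056 -0.0022  0.0292] turn [-0.0002  0.0033 -0.0067]
end expected [0.57459115 0.34425421 0.12121937] (np.float64(295.657103856579), np.float64(262.4532946276598)) well centre top (np.float64(296.20688152231685), np.float64(281.2709792364184))
```

View pics/stick1.png

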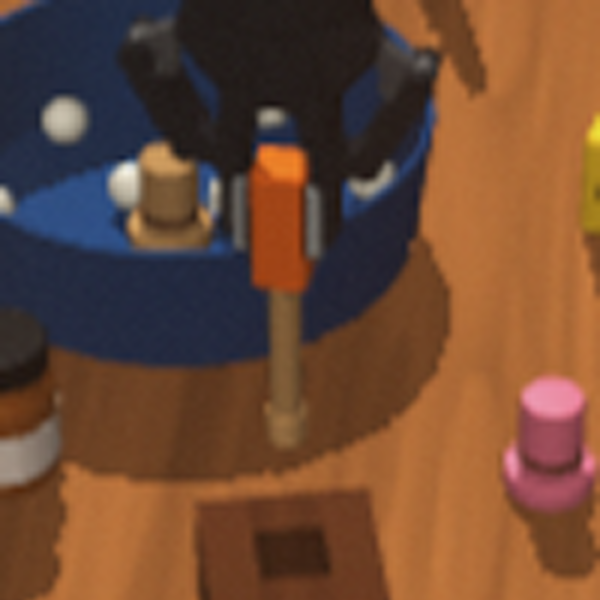

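The stick end is at crop (286,435) and the well opening at (292,553). Both sit the same ~2 px right of their predictions, so the end is straight below the TCP and the well estimate holds. Next I'll centre it over the well, then lower.

Request:
drive_tool(commands=[{"x": 0.0055, "y": -0.002, "z": 0.012, "wx": 0, "wy": 0.003, "wz": -0.006}, {"x": 0, "y": 0, "z": 0.012, "wx": 0, "wy": 0, "wz": 0}, {"x": 0, "y": 0, "z": 0, "wx": 0, "wy": 0, "wz": 0}])

```text
t: 33.72
tcp_pos: [0.5734, 0.3489, 0.204]
ee_rot: [-180.0, 0.0, 83.9]
ft_force: [0.7, 0.4, -0.9]
opening: 0.0233
```

Run:
```python
from h import *
st(); plan([.573,.350,.18],84)
```

```text
t 33.73 q [-44.  31.  14.  88.  -8.  62. -33.] p [0.5734 0.3489 0.204 ] rot [-180.     0.    83.9] F [ 0.7  0.4 -0.9] op 0.0233
1 rows of shift [ 0.0011 -0.0005  0.024 ] turn [-0.0004  0.0001 -0.0022]
```

Request:
drive_tool(commands=[{"x": 0.0015, "y": -0.001, "z": 0.012, "wx": 0, "wy": 0, "wz": 0}, {"x": 0.0005, "y": 0, "z": 0.013, "wx": 0, "wy": 0, "wz": 0}, {"x": 0, "y": 0, "z": 0, "wx": 0, "wy": 0, "wz": 0}, {"x": 0, "y": 0, "z": 0, "wx": 0, "wy": 0, "wz": 0}])

```text
t: 34.22
tcp_pos: [0.5724, 0.3511, 0.1767]
ee_rot: [-179.9, 0.0, 83.9]
ft_force: [-0.9, -0.2, -0.4]
opening: 0.023
```

Run:
```python
from h import *
st(); plan([.573,.350,.15],84)
```

```text
t 34.23 q [-44.  32.  14.  89.  -9.  59. -33.] p [0.5724 0.3511 0.1767] rot [-179.9    0.    83.9] F [-0.9 -0.2 -0.4] op 0.023
1 rows of shift [-0.001   0.0008  0.0267] turn [-0.0009  0.0006 -0.0019]
```

Request:
drive_tool(commands=[{"x": -0.0005, "y": 0, "z": 0.012, "wx": 0, "wy": 0, "wz": 0}, {"x": 0, "y": 0, "z": 0.012, "wx": 0, "wy": 0, "wz": 0}, {"x": 0, "y": 0, "z": 0, "wx": 0, "wy": 0, "wz": 0}])

```text
t: 34.6
tcp_pos: [0.5724, 0.3506, 0.1513]
ee_rot: [-180.0, 0.0, 83.9]
ft_force: [-0.6, -0.5, -0.6]
opening: 0.0234
```

Run:
```python
from h import *
st(); plan([.573,.350,.122],84)
```

```text
t 34.6 q [-43.  34.  14.  90.  -9.  57. -33.] p [0.5724 0.3506 0.1513] rot [-180.     0.    83.9] F [-0.6 -0.5 -0.6] op 0.0234
1 rows of shift [-0.0005  0.0007  0.0293] turn [-0.0006  0.0004 -0.0019]
```

No contact force, and the end is in the well. Lower the rest of the way.

Request:
drive_tool(commands=[{"x": 0, "y": 0, "z": 0.012, "wx": 0, "wy": 0, "wz": 0}, {"x": 0, "y": 0, "z": 0.012, "wx": 0, "wy": 0, "wz": 0}, {"x": 0, "y": 0, "z": 0.005, "wx": 0, "wy": 0, "wz": 0}, {"x": 0, "y": 0, "z": 0, "wx": 0, "wy": 0, "wz": 0}])

```text
t: 35.1
tcp_pos: [0.5727, 0.3507, 0.1204]
ee_rot: [-180.0, 0.0, 83.9]
ft_force: [0.5, 0.0, 2.5]
opening: 0.0232
```

Run:
```python
from h import *
st(); plan([.573,.350,.12],84)
```

```text
t 35.1 q [-43.  36.  13.  91. -10.  54. -33.] p [0.5727 0.3507 0.1204] rot [-180.     0.    83.9] F [0.5 0.  2.5] op 0.0232
1 rows of shift [-0.0007  0.0003  0.0004] turn [-0.0001  0.     -0.0019]
```

Request:
drive_tool(commands=[{"x": 0, "y": 0, "z": 0, "wx": 0, "wy": 0, "wz": 0}, {"x": 0, "y": 0, "z": 0, "wx": 0, "wy": 0, "wz": 0}, {"x": 0, "y": 0, "z": 0, "wx": 0, "wy": 0, "wz": 0}, {"x": 0, "y": 0, "z": 0, "wx": 0, "wy": 0, "wz": 0}, {"x": 0, "y": 0, "z": -0.025, "wx": 0, "wy": 0, "wz": 0}, {"x": 0, "y": 0, "z": -0.03, "wx": 0, "wy": 0, "wz": 0}, {"x": 0, "y": 0, "z": -0.05, "wx": 0, "wy": 0, "wz": 0}, {"x": 0, "y": 0, "z": -0.03, "wx": 0, "wy": 0, "wz": 0}, {"x": 0, "y": 0, "z": 0, "wx": 0, "wy": 0, "wz": 0}, {"x": 0, "y": 0, "z": 0, "wx": 0, "wy": 0, "wz": 0}], jaw=0.08)

```text
t: 36.35
tcp_pos: [0.5722, 0.3505, 0.259]
ee_rot: [-180.0, 0.0, 83.9]
ft_force: [-1.0, 0.3, -0.9]
opening: 0.0803
```

Run:
```python
from h import *
st(); plan([.5629,-.333,.24],-68.7,n=18)
im,d=snap('side','side3.png');P2=cloud('side',d)
h=cv2.cvtColor(im,cv2.COLOR_RGB2HSV);m=(h[:,:,0]<14)&(h[:,:,1]>170)&(h[:,:,2]>90);m[:,:285]=0;m[:,312:]=0;m[:235]=0;m[290:]=0
q=P2[m];print(len(q),q[:,2].min(),q[:,2].max())
for a,b in((.1,.12),(.14,.158),(.158,.168)):
    s=q[(q[:,2]>a)&(q[:,2]<b)];print(a,len(s),s.mean(0) if len(s) else '')
```

```text
t 36.35 q [-44.  28.  15.  85.  -8.  68. -34.] p [0.5722 0.3505 0.259 ] rot [-180.     0.    83.9] F [-1.   0.3 -0.9] op 0.0803
18 rows of shift [-0.0114  0.0507  0.001 ] turn [0.000e+00 1.000e-04 1.479e-01]
731 -0.006437990145858274 1.0191249142316603
0.1 49 [0.56843678 0.35641601 0.11138176]
0.14 51 [0.56781099 0.35682862 0.15011753]
0.158 45 [0.56918122 0.34950449 0.16088248]
```

View pics/side3.png

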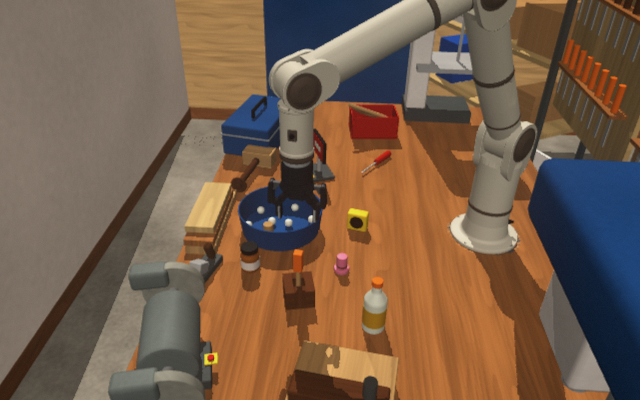

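The stick stands upright in its block at (298,265), and the foot is still in the tub at about (270,225). Now back to the sign with the same wrist pose as at release, so it turns back to 0.

Run:
```python
from h import *
plan([.60,-.02,.26],25); plan([.5629,-.333,.25],-68.9,M=T([.6,-.02,.26],25),n=10)
```

```text
7 rows of shift [-0.0451  0.0323 -0.0001] turn [-0.000e+00  1.000e-04  1.468e-01]
10 rows of shift [0.0064 0.0347 0.001 ] turn [-0.     -0.      0.1639]
```

Request:
drive_tool(commands=[{"x": -0.045, "y": 0.0325, "z": 0, "wx": 0, "wy": 0, "wz": 0.147}, {"x": -0.045, "y": 0.0325, "z": 0, "wx": 0, "wy": 0, "wz": 0.147}, {"x": -0.045, "y": 0.0325, "z": 0, "wx": 0, "wy": 0, "wz": 0.147}, {"x": -0.045, "y": 0.0325, "z": 0, "wx": 0, "wy": 0, "wz": 0.147}, {"x": -0.045, "y": 0.0325, "z": 0, "wx": 0, "wy": 0, "wz": 0.147}, {"x": -0.045, "y": 0.0325, "z": 0, "wx": 0, "wy": 0, "wz": 0.147}, {"x": -0.045, "y": 0.0325, "z": 0, "wx": 0, "wy": 0, "wz": 0.147}, {"x": 0, "y": 0, "z": 0, "wx": 0, "wy": 0, "wz": 0}])

```text
t: 37.4
tcp_pos: [0.5909, -0.0311, 0.2453]
ee_rot: [-179.9, 1.2, 23.1]
ft_force: [-0.5, 0.5, -0.4]
opening: 0.0797
```

Run:
```python
from h import *
st(); plan([.5629,-.333,.25],-68.9,n=10)
```

```text
t 37.4 q [-26.  23.  34.  97. -13.  65. -55.] p [ 0.5909 -0.0311  0.2453] rot [-179.9    1.2   23.1] F [-0.5  0.5 -0.4] op 0.0797
10 rows of shift [ 0.0076  0.0329 -0.0005] turn [0.0016 0.0018 0.1605]
```

Request:
drive_tool(commands=[{"x": 0.0075, "y": 0.033, "z": -0.0015, "wx": 0.0015, "wy": 0.002, "wz": 0.16}, {"x": 0.0075, "y": 0.033, "z": -0.0015, "wx": 0.0015, "wy": 0.002, "wz": 0.16}, {"x": 0.0075, "y": 0.033, "z": -0.0015, "wx": 0.0015, "wy": 0.002, "wz": 0.16}, {"x": 0.0075, "y": 0.033, "z": -0.0015, "wx": 0.0015, "wy": 0.002, "wz": 0.16}, {"x": 0.0075, "y": 0.033, "z": -0.0015, "wx": 0.0015, "wy": 0.002, "wz": 0.16}, {"x": 0.0075, "y": 0.033, "z": -0.0015, "wx": 0.0015, "wy": 0.002, "wz": 0.16}, {"x": 0.0075, "y": 0.033, "z": -0.0015, "wx": 0.0015, "wy": 0.002, "wz": 0.16}, {"x": 0.0075, "y": 0.033, "z": -0.0015, "wx": 0.0015, "wy": 0.002, "wz": 0.16}, {"x": 0.0075, "y": 0.033, "z": -0.0015, "wx": 0.0015, "wy": 0.002, "wz": 0.16}, {"x": 0, "y": 0, "z": 0, "wx": 0, "wy": 0, "wz": 0}], jaw=0.085)

```text
t: 38.65
tcp_pos: [0.5819, -0.306, 0.2417]
ee_rot: [179.0, 0.9, -61.1]
ft_force: [-0.1, 0.3, -0.2]
opening: 0.0851
```

Run:
```python
from h import *
st(); plan([.5629,-.333,.22],-68.7)
```

```text
t 38.65 q [  -9.   37.   53.   88.  -30.   72. -103.] p [ 0.5819 -0.306   0.2417] rot [179.    0.9 -61.1] F [-0.1  0.3 -0.2] op 0.0851
1 rows of shift [0.0148 0.0293 0.022 ] turn [0.0184 0.0146 0.1323]
```

Request:
drive_tool(commands=[{"x": 0.0145, "y": 0.0295, "z": 0, "wx": 0.018, "wy": 0.0145, "wz": 0.132}, {"x": 0, "y": 0, "z": 0, "wx": 0, "wy": 0, "wz": 0}, {"x": 0, "y": 0, "z": 0, "wx": 0, "wy": 0, "wz": 0}])

```text
t: 39.02
tcp_pos: [0.5655, -0.3281, 0.238]
ee_rot: [179.9, 0.3, -68.2]
ft_force: [1.1, -0.3, 0.5]
opening: 0.0851
```

Run:
```python
from h import *
st(); plan([.5629,-.333,.18],-68.7,n=3)
```

```text
t 39.02 q [  -8.   37.   54.   90.  -31.   70. -106.] p [ 0.5655 -0.3281  0.238 ] rot [179.9   0.3 -68.2] F [ 1.1 -0.3  0.5] op 0.0851
3 rows of shift [0.0013 0.0014 0.0193] turn [0.0006 0.0016 0.0029]
```

Request:
drive_tool(commands=[{"x": 0.0035, "y": 0.004, "z": 0.02, "wx": 0.001, "wy": 0.004, "wz": 0.008}, {"x": 0, "y": 0, "z": 0.03, "wx": 0, "wy": 0, "wz": 0}, {"x": 0, "y": 0, "z": 0.025, "wx": 0, "wy": 0, "wz": 0}, {"x": 0, "y": 0, "z": 0, "wx": 0, "wy": 0, "wz": 0}, {"x": 0, "y": 0, "z": 0, "wx": 0, "wy": 0, "wz": 0}])

```text
t: 39.65
tcp_pos: [0.569, -0.3257, 0.1598]
ee_rot: [-180.0, 0.2, -67.6]
ft_force: [0.6, -0.2, 0.4]
opening: 0.0847
```

Run:
```python
from h import *
st(); plan([.5629,-.333,.135],-68.6)
```

```text
t 39.65 q [  -6.   41.   51.   93.  -35.   63. -103.] p [ 0.569  -0.3257  0.1598] rot [-180.     0.2  -67.6] F [ 0.6 -0.2  0.4] op 0.0847
1 rows of shift [0.0046 0.0084 0.0248] turn [-0.0007  0.0033  0.0172]
```

Request:
drive_tool(commands=[{"x": 0.0055, "y": 0.0085, "z": 0.005, "wx": 0, "wy": 0.003, "wz": 0.02}, {"x": 0, "y": 0, "z": 0.01, "wx": 0, "wy": 0, "wz": 0}, {"x": 0, "y": 0, "z": 0.008, "wx": 0, "wy": 0, "wz": 0}, {"x": 0, "y": 0, "z": 0, "wx": 0, "wy": 0, "wz": 0}])

```text
t: 40.15
tcp_pos: [0.564, -0.3351, 0.1375]
ee_rot: [-179.8, -0.1, -68.8]
ft_force: [-0.1, -0.1, -0.3]
opening: 0.085
```

Run:
```python
from h import *
st(); plan([.5629,-.333,.135],-68.6)
```

```text
t 40.15 q [  -5.   42.   50.   94.  -36.   61. -102.] p [ 0.564  -0.3351  0.1375] rot [-1.798e+02 -1.000e-01 -6.880e+01] F [-0.1 -0.1 -0.3] op 0.085
1 rows of shift [-0.0024  0.0003  0.0025] turn [-0.003  -0.0022 -0.0033]
```

Request:
drive_tool(commands=[{"x": 0, "y": 0, "z": 0.001, "wx": 0, "wy": 0, "wz": 0}, {"x": 0, "y": 0, "z": 0, "wx": 0, "wy": 0, "wz": 0}, {"x": 0, "y": 0, "z": 0, "wx": 0, "wy": 0, "wz": 0}, {"x": 0, "y": 0, "z": 0, "wx": 0, "wy": 0, "wz": 0}, {"x": 0, "y": 0, "z": 0, "wx": 0, "wy": 0, "wz": 0}, {"x": 0, "y": 0, "z": 0, "wx": 0, "wy": 0, "wz": 0}], jaw=0, squeeze=40)

```text
t: 40.9
tcp_pos: [0.5624, -0.336, 0.137]
ee_rot: [-180.0, -0.1, -68.8]
ft_force: [-0.1, 0.4, 0.4]
opening: 0.0113
```

Request:
drive_tool(commands=[{"x": 0, "y": 0, "z": 0, "wx": 0, "wy": 0, "wz": -0.17}, {"x": 0, "y": 0, "z": 0, "wx": 0, "wy": 0, "wz": -0.17}, {"x": 0, "y": 0, "z": 0, "wx": 0, "wy": 0, "wz": -0.17}, {"x": 0, "y": 0, "z": 0, "wx": 0, "wy": 0, "wz": -0.17}, {"x": 0, "y": 0, "z": 0, "wx": 0, "wy": 0, "wz": -0.17}, {"x": 0, "y": 0, "z": 0, "wx": 0, "wy": 0, "wz": -0.17}])

```text
t: 41.65
tcp_pos: [0.5639, -0.3341, 0.137]
ee_rot: [-180.0, -0.1, -8.4]
ft_force: [-1.4, 0.3, 0.4]
opening: 0.0111
```

Run:
```python
from h import *
st(); plan([.5629,-.333,.135],111)
```

```text
t 41.65 q [  3.  37.  36.  94. -25.  57. -51.] p [ 0.5639 -0.3341  0.137 ] rot [-1.8e+02 -1.0e-01 -8.4e+00] F [-1.4  0.3  0.4] op 0.0111
12 rows of shift [ 0.     -0.0002  0.0002] turn [ 2.000e-04 -1.000e-04 -1.737e-01]
```

Request:
drive_tool(commands=[{"x": 0, "y": 0, "z": 0, "wx": 0, "wy": 0, "wz": -0.174}, {"x": 0, "y": 0, "z": 0, "wx": 0, "wy": 0, "wz": -0.174}, {"x": 0, "y": 0, "z": 0, "wx": 0, "wy": 0, "wz": -0.174}, {"x": 0, "y": 0, "z": 0, "wx": 0, "wy": 0, "wz": -0.174}, {"x": 0, "y": 0, "z": 0, "wx": 0, "wy": 0, "wz": -0.174}, {"x": 0, "y": 0, "z": 0, "wx": 0, "wy": 0, "wz": -0.174}, {"x": 0, "y": 0, "z": 0, "wx": 0, "wy": 0, "wz": -0.174}])

```text
t: 42.52
tcp_pos: [0.5626, -0.3315, 0.137]
ee_rot: [-179.9, -0.2, 63.7]
ft_force: [-1.8, 1.3, 1.3]
opening: 0.011
```

Run:
```python
from h import *
st(); plan([.5629,-.333,.135],111)
```

```text
t 42.52 q [ 15.  34.  19.  94. -13.  55.  12.] p [ 0.5626 -0.3315  0.137 ] rot [-179.9   -0.2   63.7] F [-1.8  1.3  1.3] op 0.011
5 rows of shift [-0.0003  0.0001  0.0004] turn [-0.0002 -0.0009 -0.1652]
```

Request:
drive_tool(commands=[{"x": 0, "y": 0, "z": 0, "wx": 0, "wy": 0, "wz": -0.165}, {"x": 0, "y": 0, "z": 0, "wx": 0, "wy": 0, "wz": -0.165}, {"x": 0, "y": 0, "z": 0, "wx": 0, "wy": 0, "wz": -0.165}, {"x": 0, "y": 0, "z": 0, "wx": 0, "wy": 0, "wz": -0.165}, {"x": 0, "y": 0, "z": 0, "wx": 0, "wy": 0, "wz": -0.13}, {"x": 0, "y": 0, "z": 0, "wx": 0, "wy": 0, "wz": 0}, {"x": 0, "y": 0, "z": 0, "wx": 0, "wy": 0, "wz": 0}])

```text
t: 43.4
tcp_pos: [0.5606, -0.3314, 0.137]
ee_rot: [-179.9, -0.4, 110.2]
ft_force: [-0.4, 0.8, 0.9]
opening: 0.0113
```

Run:
```python
from h import *
st(); plan([.5629,-.333,.135],111)
```

```text
t 43.4 q [23. 33.  8. 94. -6. 54. 53.] p [ 0.5606 -0.3314  0.137 ] rot [-179.9   -0.4  110.2] F [-0.4  0.8  0.9] op 0.0113
1 rows of shift [-0.0023  0.0016  0.002 ] turn [-0.0011 -0.0071 -0.014 ]
```

Request:
drive_tool(commands=[{"x": 0, "y": 0, "z": 0, "wx": 0, "wy": -0.004, "wz": -0.014}, {"x": 0, "y": 0, "z": 0, "wx": 0, "wy": 0, "wz": 0}, {"x": 0, "y": 0, "z": 0, "wx": 0, "wy": 0, "wz": 0}])

```text
t: 43.78
tcp_pos: [0.5607, -0.3314, 0.137]
ee_rot: [-179.9, -0.1, 110.9]
ft_force: [-0.3, 0.4, 1.7]
opening: 0.0113
```

Request:
drive_tool(commands=[{"x": 0, "y": 0, "z": 0, "wx": 0, "wy": 0, "wz": 0}, {"x": 0, "y": 0, "z": 0, "wx": 0, "wy": 0, "wz": 0}, {"x": 0, "y": 0, "z": 0, "wx": 0, "wy": 0, "wz": 0}, {"x": 0, "y": 0, "z": 0, "wx": 0, "wy": 0, "wz": 0}, {"x": 0, "y": 0, "z": -0.03, "wx": 0, "wy": 0, "wz": 0}, {"x": 0, "y": 0, "z": -0.05, "wx": 0, "wy": 0, "wz": 0}, {"x": 0, "y": 0, "z": -0.05, "wx": 0, "wy": 0, "wz": 0}, {"x": 0, "y": 0, "z": 0, "wx": 0, "wy": 0, "wz": 0}, {"x": 0, "y": 0, "z": 0, "wx": 0, "wy": 0, "wz": 0}], jaw=0.085)

```text
t: 44.9
tcp_pos: [0.5611, -0.3311, 0.2693]
ee_rot: [-179.9, -0.2, 110.9]
ft_force: [0.4, -0.3, 0.2]
opening: 0.085
```

Run:
```python
from h import *
st(); plan([.42,-.12,.3],111)
```

```text
t 44.9 q [22. 25.  9. 87. -4. 68. 52.] p [ 0.5611 -0.3311  0.2693] rot [-179.9   -0.2  110.9] F [ 0.4 -0.3  0.2] op 0.085
5 rows of shift [ 0.0495 -0.0113 -0.006 ] turn [-0.0003 -0.0007 -0.0004]
```

Request:
drive_tool(commands=[{"x": 0.045, "y": -0.01, "z": -0.006, "wx": 0, "wy": 0, "wz": 0}, {"x": 0.045, "y": -0.01, "z": -0.006, "wx": 0, "wy": 0, "wz": 0}, {"x": 0.045, "y": -0.01, "z": -0.006, "wx": 0, "wy": 0, "wz": 0}, {"x": 0.045, "y": -0.01, "z": -0.006, "wx": 0, "wy": 0, "wz": 0}, {"x": 0, "y": 0, "z": 0, "wx": 0, "wy": 0, "wz": 0}, {"x": 0, "y": 0, "z": 0, "wx": 0, "wy": 0, "wz": 0}])

```text
t: 45.65
tcp_pos: [0.4528, -0.1717, 0.2858]
ee_rot: [-179.3, -0.7, 110.9]
ft_force: [0.0, -1.2, 0.2]
opening: 0.0849
```

Run:
```python
from h import *
st(); im=panel(); im2,_=snap('side')
a=im[90:290,120:490]; b=im2[110:320,220:420]
W=np.zeros((600,800,3),np.uint8); a=cv2.resize(a,(555,300)); b=cv2.resize(b,(286,300)); W[:300,:555]=a; W[300:,:286]=b
c=cv2.resize(im[100:215,240:360],(313,300)); W[300:,300:613]=c; e=cv2.resize(im[165:225,400:470],(235,201)); W[:201,560:795]=e
cv2.imwrite('pics/final.png',W[:,:,::-1])
```

```text
t 45.65 q [ 12.   7.   6. 108.  -1.  65.  39.] p [ 0.4528 -0.1717  0.2858] rot [-179.3   -0.7  110.9] F [ 0.  -1.2  0.2] op 0.0849
panel n 38 yaw -176.4 [array([ 583. , -383.1]), array([12.4, 22.5]), np.float64(19.0)]
```

View pics/final.png

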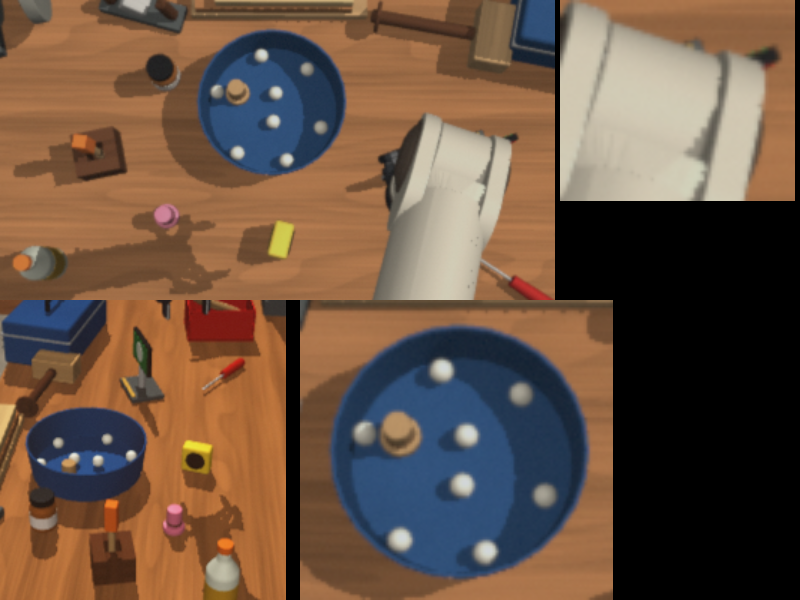

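All 8 balls and the foot are in the tub, the stick is in its block, and the sign shows green towards the strip side. The arm covers the sign in the top view, so I'll move it aside to measure how square it is.

Request:
drive_tool(commands=[{"x": 0.05, "y": 0.02, "z": 0, "wx": 0, "wy": 0, "wz": 0}, {"x": 0.05, "y": 0.02, "z": 0, "wx": 0, "wy": 0, "wz": 0}, {"x": 0.05, "y": 0.02, "z": 0, "wx": 0, "wy": 0, "wz": 0}, {"x": 0.05, "y": 0.02, "z": 0, "wx": 0, "wy": 0, "wz": 0}, {"x": 0, "y": 0, "z": 0, "wx": 0, "wy": 0, "wz": 0}, {"x": 0, "y": 0, "z": 0, "wx": 0, "wy": 0, "wz": 0}])

```text
t: 46.5
tcp_pos: [0.4618, 0.0431, 0.2843]
ee_rot: [-179.1, -0.7, 110.1]
ft_force: [0.3, -0.6, -1.0]
opening: 0.0849
```

Run:
```python
from h import *
st(); im=panel()
reg=np.zeros(im.shape[:2],bool);reg[165:225,395:475]=1
hsv=cv2.cvtColor(im,cv2.COLOR_RGB2HSV)
brass=reg&(hsv[:,:,0]>15)&(hsv[:,:,0]<30)&(hsv[:,:,1]>90)&(hsv[:,:,2]>150)
k,l,s,c=cv2.connectedComponentsWithStats(brass.astype(np.uint8)); i=1+s[1:,4].argmax(); v,u=np.nonzero(l==i)
q=np.array([world('top',a,b,.014)[:2] for a,b in zip(u,v)])*1000;e=np.linalg.eigh(np.cov(q.T))[1][:,1];print('strip',np.degrees(np.arctan2(e[0],-e[1])),len(q))
```

```text
t 46.5 q [ -3.   5.  -6. 111.   0.  65.  12.] p [0.4618 0.0431 0.2843] rot [-179.1   -0.7  110.1] F [ 0.3 -0.6 -1. ] op 0.0849
panel n 285 yaw -158.9 [array([ 563.1, -332.5]), array([ 14.1, 129.6]), np.float64(21.0)]
strip -158.92278220845827 103
```

The panel (21.1°) is parallel to the brass strip (21.1°), with green to the front. Handing in.

```bash
python3 -c "
from cell import bot
print(bot.close_job())"
```

```text
the job is handed in; nothing more can be done
None
```

I completed all the steps in the order asked and handed the job in at about 46.5 s; the hand-in gives no verdict.

1. **Sign to red:** I turned it until red showed to the front. The panel measured 21.4° against about 21.1° for the base.
2. **Foot:** only one wooden foot was on the table, and it went into the tub. I left the pink look-alike alone.
3. **Stir:** I made about 3.8 rounds with the stick's end down among the balls. The radius checked between moves was 58–74 mm, against a halfway point of about 62 mm.
4. **Stick:** it stands upright in its block again.
5. **Sign to green:** I turned it back the opposite way. In the last check both the panel and the brass strip measured 21.1°, so green faces front squarely.

The final picture shows the foot and all 8 balls in the tub, and the jar, glue bottle, tape measure and screwdriver look undisturbed by eye; I did not re-measure them. The side camera reads about 2 px off from its calibration, and I allowed for that when putting the stick back. No check failed.

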